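# Refit the cleaned valve plug in the piston filler

### The job

Rock the red bung loose in the filler's slanted valve mouth, draw it out and leave it in the yellow tray. Then take the cleaned valve plug from its stand, slide it down the valve and turn it under light pressure until its tongue drops into the drive slot and the flange sits fully home on the rim; let go and leave the two jars and the pipe clamp where they are.

Things in the scene. Friction and masses are not known exactly. Their poses are not given: they have to be found in the camera images.
- filler: Bench-top piston filler on a steel base plate 320 x 160 mm, fixed, turned a little differently each time. Origin on the table, 45 mm (level) beyond the valve mouth. A horizontal cylinder lies behind the valve; a nozzle 118 mm to the right of the mouth points down into jar_a. All of it is lower than the mouth.
- valve: Steel valve barrel of the filler, 74 mm outside, leaning 30 degrees from vertical towards the robot. Fixed. Origin: centre of the open mouth, in the plane of its flat rim (85 mm across), 190 mm above the table. z points out of the mouth along the bore (up and towards the robot), y level to the left, x forwards and up. Bore 50 mm across.
- lip_seal (a point): Point on the bore axis 8 mm inside the mouth: middle of a springy blue lip seal, 4 to 12 mm deep, that narrows the bore to 46 mm.
- drive_slot (a point): Point on the bore axis, 80 mm inside the mouth: top of the brass drive coupling, which has a slot 15 mm wide, 16 mm deep right across it. The slot lies along the valve's y axis or up to 35 degrees (0.6 rad) either side, turned about z: not reported, find it by feel. The coupling is sprung: it starts to give at 6 N and yields 1 mm per 1.5 N, 6 mm at most; it turns only above 0.8 N m.
- bung: Red elastic bung (90 g, 72 mm long) pressed into the valve mouth. Origin on its axis under its head, in the plane of the valve's rim while it is in; z points out to the grip. Head 56 mm across, 8 mm thick; below it 14 mm of barrel 48 mm across, tapering to a flat end 41 mm across at 26 mm. A straight pull takes 12 to 25 N, less while it is rocked; it can lean some 6 degrees in the mouth.
- bung_grip (a point): Where to grip the bung: on the axis of its round stem (32 mm across, from 8 to 46 mm above the bung's origin), 30 mm above that origin.
- plug: Valve plug (about 450 g, 136 mm long) hanging upright by its flange in the stand. Origin on its axis under the flange; z up. Flange 64 mm across, 8 mm thick; barrel 44 mm across, tapered from 62 mm to its end 78 mm below the origin. With the tongue off the slot the flange stands 10 mm proud of the rim (4 mm if pressed hard); once home it lies on the rim, origin on the valve's origin.
- plug_grip (a point): Where to grip the plug: centre of its blue bar grip, 30 mm above the plug's origin. The bar is 14 mm thick (along the plug's x), 50 mm long (along y), from 8 to 46 mm above the origin.
- plug_tongue (a point): Lower end of the plug's drive tongue, on the axis, 90 mm below the plug's origin. Tongue 12 mm thick (plug's x), 36 mm wide (plug's y), 12 mm long: parallel to the bar grip; a half turn makes no difference. Within about 4 degrees of the slot it goes in: the coupling snaps up around it, the resistance vanishes and the plug can go home.
- stand: White plastic drying stand, fixed, foot 130 mm square, top plate 120 mm square and 12 mm thick, its upper face 115 mm above the table. A 51 mm hole in the middle holds the plug. Origin on the table under the hole. Left or right of the filler.
- tray: Empty shallow yellow plastic tray, fixed, 160 x 130 mm (x, y), walls 30 mm high, walls and floor 4 mm thick. Origin on the table under its centre. On the other side of the filler from the stand.
- jar_a: Empty amber glass jar, 60 mm across, 94 mm high, under the filler's nozzle. Origin at the centre of its foot. Leave alone.
- jar_b: Same jar, on the table behind on the left. Leave alone.
- clamp: Steel pipe clamp ring lying flat, 92 mm across, 16 mm high, with a lug and wing nut on the table behind on the right. Origin under its centre. Leave alone.
Mind the look-alikes: they are no part of the job. What is shaped like the bung but green or purple is not meant.

How it is judged:
By the outcome, as a careful person would: the job done as asked, in the order asked, and still so for the second after the job is handed in, with the robot touching nothing.
It also fails if it takes over 72 s, if anything falls off the work surface, if the arm or the gripper's body presses on something with over 40 N, if the wrist force passes 120 N, or if a joint passes its speed limit or range.

### The arm

A 6-joint arm with a two-finger parallel gripper is mounted at the origin on the work surface. World frame = base frame: x ahead of the robot, y to its left, z up, the work surface at z = 0. Lengths are in mm, angles in rad, forces in N, time in s.
With the tool pointing down it reaches from about 350 to 725 mm from the base axis. Payload 6 kg.
Tool frame: the origin (TCP) lies at the very end of the fingers, on their centre line; the grasp point (between the pads) lies 19 mm behind it; z points along the fingers, y is the line along which they close (so a half turn about z gives the same grasp; the last joint's range is limited). The gripper opens to 85 mm and grips with 20 to 120 N. Pads are 22 mm wide; open, the fingers measure 114 mm over their backs; the gripper's body (76 mm by 85 mm) begins 54 mm behind the grasp point. The pads swing forward as they close: fully open they stand 13 mm farther back than shut.
Start: joints at [1.509, 0.04, 0.085, 0, -1.615, -0.334], TCP at [231.3, 553.597, 200.361] pointing down, gripper open.
Joint ranges: [-2.56, 2.56], [-1.29, 2.01], [-1.08, 1.49], [-3.29, 1.98], [-2.81, -0.18], [-2.99, 2.99]. Speed limits (rad/s): [2.57, 2.57, 3.01, 3.14, 3.14, 3.14].

### API

Orientations are given as a rotation vector (axis times angle).
In Python, from station import ctrl gives the robot as it stands.
- The arm moves only by the tool jog_arm, never from a script. Its arguments are lists of equal length, an entry for each row: "translation": the shift along the tool's x, y, z scaled (see below), a list of three; "angular": the turn, a rotation vector about the tool's x, y, z scaled (see below), a list of three. A call has 1 to 10 rows; each row is the pose to reach, as a shift and turn from the pose commanded when the call began, along the tool's axes at that moment; what a row does not reach only later rows make up. The controller multiplies each number of a shift by 0.2 m and each number of a turn by 45 degrees. A row lasts 1/10 s, in which the tool goes at most 50 mm and 8.59 degrees, less where a joint would pass 70% of its speed; a pose out of reach is approached as far as the arm can. A call with a number of a shift or a turn outside -1 to 1 is refused whole. A call with a gripper value outside its range is refused whole. "jaw" is the opening, from 0 (shut) to 1 (fully open), set as the call begins (left out, the last holds). The fingers move at their own pace and stop on an object; the grip force is fixed at half the most. Time passes only in rows, so rows that repeat a pose let the fingers close. It gives the time, the measured TCP pose, the force, the opening and the grip force at its end, in the units of the state.
- ctrl.sense(): the state, without advancing time (a new reading comes with each control period).
- ctrl.grab_frame(name): name is "side" or "top" or "wrist"; returns the picture (400x640x3 uint8, red, green, blue); there is no depth.
- ctrl.camera_model(name): a dict with "K" (3x3 intrinsics, pixels), "world_from_camera" (4x4, takes a point from camera to world coordinates). Camera axes: x right, y up, looking along -z (the intrinsics and any distortion apply to the point x, -y, -z); pixel columns grow to the right and rows downward; lengths in mm; the calibration is good to about 2 mm. A picture is of the moment at which its call begins: read the wrist's pose just before it. camera_model takes no time and is no camera call; for the wrist camera it gives the pose at the moment of the call.
- ctrl.close_job(): hands the job in; it is judged then, once.
Trained networks look in the newest picture that a camera, given by its name, has taken for a name from the list of things; names that differ only in an ending like _2 or _b are one class to them, and where a whole thing is asked for, a point or a joint stands for the part that bears it (a point fixed in the world has none). Each returns a list of dicts, best first, with "confidence" (0 to 1); they miss things now and then, are a little off and sometimes report something else, mostly with a low value. They report only what shows in the picture. A call takes as long as a camera call. They do not tell look-alikes from the thing itself.
- ctrl.masks_of(label, camera): "region" (400x640 bool, what is visible of it) and "bbox" ([left, top, right, bottom] in pixels, round what is visible of it).
- ctrl.place_of(label, camera): "at" ([column, row] in pixels: a listed point, or the origin of a listed thing).
The state is a dict: "time": time; "joint_pos": joint angles; "joint_vel": joint speeds; "tau": joint torques, N m; "ee_pos": TCP position; "ee_rot": TCP orientation; "ft_force": force on the tool from outside, world axes, zero at the start; "ft_torque": the same for the moment, N m; "width": opening from 0.0 (shut) to 1.0 (fully open); "grip_force": force on a finger pad.
Only numpy, scipy, OpenCV 4.12 (cv2) and the standard library are available. Lean on these libraries where they do the work, as an engineer would, in place of code of your own. Each camera call takes 0.05 s, during which the arm holds its last target. There are 200 camera calls.

## Working session

There is one attempt and no reset: what is moved stays moved. The work goes in short steps, Python scripts to look and compute and a tool call to move; the robot and the scene stay as the last step left them, time stands still between calls to the robot, and variables do not carry over. Pictures are saved under pics/ and viewed, at most 10 in all, crops included, and the job is handed in when it is done.

Besides the shell and the picture viewer there is one more tool, called after "Request:" by a JSON object that holds its "fn" and its "kwargs". jog_arm: Moves the arm, as the interface text tells. Shifts and turns lie within -1 to 1; 1 stands for 0.2 m of shift or 45 degrees of turn. Its arguments: {"type":"object","properties":{"translation":{"type":"array","items":{"type":"array","items":{"type":"number","minimum":-1,"maximum":1}}},"angular":{"type":"array","items":{"type":"array","items":{"type":"number","minimum":-1,"maximum":1}}},"jaw":{"type":"number"}},"required":["translation","angular"]}

```bash
ls; mkdir -p pics
cat > h.py <<'E'
import numpy as np, cv2
from scipy.spatial.transform import Rotation as R
from station import ctrl
def ray(cam,px,M=None):
    M=M or ctrl.camera_model(cam); K=np.array(M["K"]);T=np.array(M["world_from_camera"])
    d=np.linalg.inv(K)@[px[0],px[1],1]; d=np.array([d[0],-d[1],-d[2]])
    d=T[:3,:3]@d; return T[:3,3],d/np.linalg.norm(d)
def onz(cam,px,z):
    o,d=ray(cam,px); return o+d*(z-o[2])/d[2]
def tri(rays):
    A=0;b=0
    for o,d in rays:
        P=np.eye(3)-np.outer(d,d);A=A+P;b=b+P@o
    return np.linalg.solve(A,b)
def proj(cam,p):
    M=ctrl.camera_model(cam);K=np.array(M["K"]);T=np.linalg.inv(np.array(M["world_from_camera"]))
    c=T[:3,:3]@np.array(p)+T[:3,3]; c=np.array([c[0],-c[1],-c[2]]);q=K@c;return q[:2]/q[2]
E
python3 - <<'E'
from h import *
f={c:ctrl.grab_frame(c) for c in("side","top","wrist")}
print(ctrl.camera_model("top").keys())
cv2.imwrite("pics/a.png",cv2.resize(np.vstack([f["side"],f["top"]]),(480*1,600))[:,:,::-1])
cv2.imwrite("pics/side.png",f["side"][:,:,::-1]);cv2.imwrite("pics/top.png",f["top"][:,:,::-1])
for c in("side","top"):
    for n in "filler valve lip_seal bung bung_grip plug plug_grip stand tray jar_a jar_b clamp".split():
        try:
            print(c,n,[(np.round(x["at"]).tolist(),round(x["confidence"],2)) for x in ctrl.place_of(n,c)])
        except Exception as e: print(c,n,e)
print(ctrl.sense()); print(ctrl.camera_model("top"),ctrl.camera_model("side"))
E
```

```text
pics
dict_keys(['K', 'world_from_camera'])
side filler [([328.0, 234.0], 0.74)]
side valve [([308.0, 186.0], 0.73)]
side lip_seal [([309.0, 187.0], 0.76)]
side bung [([424.0, 262.0], 0.93), ([250.0, 261.0], 0.91), ([309.0, 188.0], 0.79), ([286.0, 296.0], 0.63), ([261.0, 224.0], 0.6)]
side bung_grip [([415.0, 257.0], 0.97), ([261.0, 262.0], 0.93), ([301.0, 180.0], 0.81), ([279.0, 290.0], 0.76), ([255.0, 233.0], 0.63)]
side plug [([310.0, 186.0], 0.5)]
side plug_grip [([308.0, 321.0], 0.64)]
side stand [([312.0, 360.0], 0.95)]
side tray [([260.0, 177.0], 0.56)]
side jar_a [([336.0, 270.0], 0.93), ([340.0, 182.0], 0.89)]
side jar_b [([336.0, 270.0], 0.93), ([340.0, 182.0], 0.89)]
side clamp [([386.0, 311.0], 0.88)]
top filler [([317.0, 193.0], 0.91)]
top valve [([318.0, 212.0], 0.77), ([316.0, 195.0], 0.26)]
top lip_seal [([317.0, 208.0], 0.75)]
top bung [([317.0, 208.0], 0.88), ([383.0, 119.0], 0.8), ([387.0, 248.0], 0.75), ([298.0, 255.0], 0.72), ([338.0, 270.0], 0.71)]
top bung_grip [([322.0, 212.0], 0.81), ([345.0, 260.0], 0.73), ([374.0, 123.0], 0.7), ([376.0, 249.0], 0.57)]
top pl
[... 1335 characters left out ...]
01],
       [-1.15135628e-02,  7.58818745e-02,  9.97050339e-01,
         1.14353648e+03],
       [ 0.00000000e+00,  0.00000000e+00,  0.00000000e+00,
         1.00000000e+00]])} {'K': array([[432.8896399 ,   0.        , 320.76021008],
       [  0.        , 432.8896399 , 199.83772548],
       [  0.        ,   0.        ,   1.        ]]), 'world_from_camera': array([[ 9.71797415e-01,  1.73864834e-01, -1.59313537e-01,
         3.76494599e+02],
       [-2.34730486e-01,  6.48405899e-01, -7.24203969e-01,
        -7.75053733e+02],
       [-2.26137656e-02,  7.41175290e-01,  6.70930553e-01,
         8.64925286e+02],
       [ 0.00000000e+00,  0.00000000e+00,  0.00000000e+00,
         1.00000000e+00]])}
```

View pics/side.png

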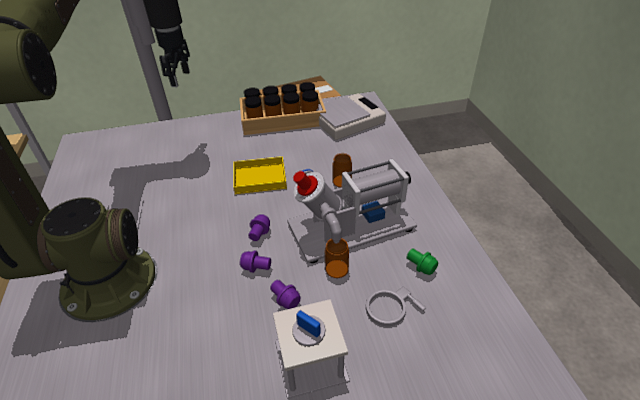

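View pics/top.png

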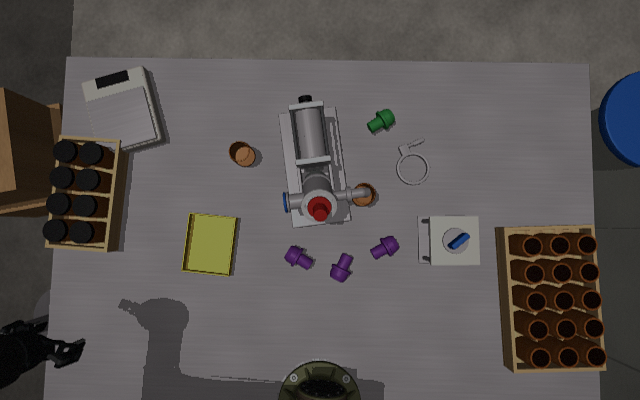

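Candidates for the bung (top view): red in the valve mouth (319,209); purple at (298,257), (342,267), (385,247); green (381,121). I choose the red one in the valve. Next is a close crop and measurement.

Run:
```python
from h import *
t=cv2.imread("pics/top.png");s=cv2.imread("pics/side.png")
a=cv2.resize(t[90:240,270:390],(480,600),interpolation=cv2.INTER_CUBIC)
b=cv2.resize(s[150:270,270:334],(320,600),interpolation=cv2.INTER_CUBIC)
cv2.imwrite("pics/crop.png",np.hstack([a,b]))
def red(i):
    h=cv2.cvtColor(i,cv2.COLOR_BGR2HSV);return (((h[...,0]<6)|(h[...,0]>174))&(h[...,1]>180)&(h[...,2]>60))
for n,i in(("top",t),("side",s)):
    m=red(i);m[:150]=0
    y,x=np.nonzero(m);print(n,len(x),x.mean(),y.mean(),x.min(),x.max(),y.min(),y.max())
print("tray",onz("top",(211,242),0),onz("side",(260,177),0))
print("stand",onz("top",(441,242),0),onz("side",(312,360),0))
print("plug",tri([ray("top",(453,241)),ray("side",(310,325))]), "plugtop", onz("top",(458,240),160),onz("top",(455,241),119))
print("valve",tri([ray("top",(317.5,209)),ray("side",(308.5,187))]),tri([ray("top",(322,212)),ray("side",(301,180))]))
print("filler",onz("top",(317,193),0),onz("side",(328,234),0))
print("clamp",onz("top",(414,168),0))
# green/blue bar mask angle at top
h=cv2.cvtColor(t,cv2.COLOR_BGR2HSV);m=((h[...,0]>100)&(h[...,0]<130)&(h[...,1]>150)&(h[...,2]>60));m[:,:430]=0;m[:,490:]=0
y,x=np.nonzero(m);print(len(x),x.mean(),y.mean(),cv2.minAreaRect(np.c_[x,y].astype(np.float32)))
```

```text
top 395 318.8405063291139 207.81012658227849 308 330 197 220
side 384 305.1067708333333 183.03385416666666 294 317 171 195
tray [421.15983064 306.60214763   0.        ] [4.20638201e+02 3.13724804e+02 1.13686838e-13]
stand [ 432.93011679 -328.83965904    0.        ] [ 445.45494566 -327.29551447    0.        ]
plug [ 443.78589772 -322.13650875  127.17160493] plugtop [ 443.90176006 -323.09670905  160.        ] [ 440.12454498 -329.13967466  119.        ]
valve [515.06899943  10.0542914  186.76525688] [5.01840485e+02 2.18088895e-01 2.20089008e+02]
filler [562.45828781  15.200596     0.        ] [568.30623992  17.9423966    0.        ]
clamp [ 637.18441059 -254.60465601    0.        ]
108 460.06481481481484 240.61111111111111 ((459.9344482421875, 240.72132873535156), (5.377549171447754, 19.9737548828125), 50.194427490234375)
```

View pics/crop.png

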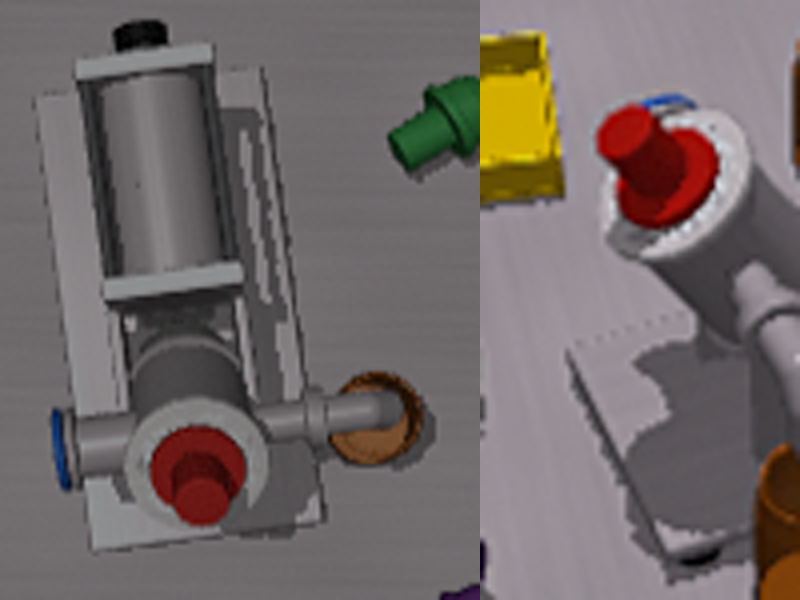

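The crop shows the red bung in the slanted mouth, with its stem end at top px (320.5,215) and side px (299.4,176), so it is the right one. The base plate corners are clear too and give the yaw.

Run:
```python
from h import *
c=[(36,98),(262,67),(325,522),(93,550)]
P=np.array([onz("top",(270+a/4,90+b/4),10)[:2] for a,b in c]);print(P.round(1))
for i,j in((3,0),(2,1)): d=P[j]-P[i];print("yaw",np.degrees(np.arctan2(d[1],d[0])),np.linalg.norm(d))
for i,j in((0,1),(3,2)): d=P[j]-P[i];print("yaw",np.degrees(np.arctan2(d[1],d[0]))+90,np.linalg.norm(d))
top=tri([ray("top",(320.5,215)),ray("side",(299.4,176))]);print("stemend",top)
for yaw in(6,8,10):
    y=np.radians(yaw);a=np.array([-.5*np.cos(y),-.5*np.sin(y),np.sqrt(.75)])
    print(yaw,"mouth from stemend",top-46*a, "filler",(top-46*a)[:2]+45*np.array([np.cos(y),np.sin(y)]))
for yaw in range(0,14,2):
  y=np.radians(yaw)
  a=np.array([-.5*np.cos(y),-.5*np.sin(y),np.sqrt(.75)])
  m=np.array([516,9,190.]);print(yaw,proj("top",m+46*a),proj("side",m+46*a))
```

```text
[[781.  125.8]
 [805.5 -32.5]
 [487.5 -80.4]
 [465.4  78.6]]
yaw 8.502535186838173 319.07706496613207
yaw 8.575608448149458 321.6214527314827
yaw 8.804728969171123 160.17584082981062
yaw 7.8962464986828 160.59278982240806
stemend [496.96821457   3.12365098 230.60186218]
6 mouth from stemend [519.84221816   5.52780563 190.76469361] filler [564.59570345  10.23158648]
8 mouth from stemend [519.74438015   6.3246323  190.76469361] filler [564.30644324  12.58742184]
10 mouth from stemend [519.61879289   7.11755906 190.76469361] filler [563.93514177  14.93172706]
0 [317.92520957 216.08553457] [296.62045146 175.06958587]
2 [318.28693724 216.08566031] [296.69306603 175.27702598]
4 [318.64845674 216.0731465 ] [296.77743738 175.48247254]
6 [319.00932507 216.04800819] [296.87348127 175.68566829]
8 [319.36910001 216.01027597] [296.98109849 175.88635789]
10 [319.72734067 215.95999595] [297.10017491 176.08428835]
12 [320.08360807 215.89722973] [297.23058153 176.27920931]
```

```bash
cat >> h.py <<'E'
PSI=np.radians(8.5); MOUTH=np.array([519.7,6.3,190.])
def axes(psi=None):
    psi=PSI if psi is None else psi
    a=np.array([-.5*np.cos(psi),-.5*np.sin(psi),np.sqrt(.75)]);y=np.array([-np.sin(psi),np.cos(psi),0]);return np.cross(y,a),y,a
def valveR(turn=0.,psi=None):   # tool x=valve x, y=-valve y, z=-valve z, then turned about tool z
    x,y,a=axes(psi);return R.from_matrix(np.c_[x,-y,-a])*R.from_euler("z",turn,degrees=True)
def downR(yaw):   # tool x at yaw (deg), z down
    c,s=np.cos(np.radians(yaw)),np.sin(np.radians(yaw));return R.from_matrix(np.array([[c,s,0],[s,-c,0],[0,0,-1]]))
def step(p,Rg=None,src=None):
    if src is None: s=ctrl.sense();src=(s["ee_pos"],R.from_rotvec(s["ee_rot"]))
    Rg=Rg or src[1]
    t=src[1].inv().apply(np.array(p)-src[0])/200;w=(src[1].inv()*Rg).as_rotvec(degrees=True)/45
    print("T",t.round(4).tolist(),"A",w.round(4).tolist());return np.array(p),Rg
E
python3 - <<'E'
from h import *
g=MOUTH+111*axes()[2];print(g)
s=step((340,400,310),downR(0))
s=step((420,230,310),downR(8.5),s)
s=step((440,60,300),valveR(),s)
s=step(g,valveR(),s)
E
```

```text
[464.80961958  -1.90342232 286.12881982]
T [0.7977, 0.4991, -0.5481] A [0.0001, -0.0, -0.5039]
T [0.4, 0.85, 0.0] A [0.0, 0.0, -0.1889]
T [-0.0267, 0.8554, 0.05] A [0.0, 0.6667, -0.0]
T [0.032, 0.3245, 0.0985] A [0.0, 0.0, 0.0]
```

Request:
{"fn": "jog_arm", "kwargs": {"translation": [[0.2,0.12,-0.3],[0.4,0.25,-0.5],[0.6,0.4,-0.55],[0.8,0.5,-0.55],[0.8,0.5,-0.55]], "angular": [[0,0,-0.1],[0,0,-0.2],[0,0,-0.4],[0,0,-0.5],[0,0,-0.5]]}}

```text
time: 1.85
ee_pos: [342.0, 397.5, 312.9]
ee_rot: [-3.138, 0.003, -0.003]
ft_force: [0.7, 0.2, -0.6]
width: 1.0
grip_force: 0.0
```

Request:
{"fn": "jog_arm", "kwargs": {"translation": [[0.4,0.85,0],[0.4,0.85,0],[0.4,0.85,0],[0.4,0.85,0],[0.4,0.85,0],[0.4,0.85,0]], "angular": [[0,0,-0.19],[0,0,-0.19],[0,0,-0.19],[0,0,-0.19],[0,0,-0.19],[0,0,-0.19]]}}

```text
time: 2.45
ee_pos: [420.1, 228.7, 310.7]
ee_rot: [-3.133, -0.226, -0.001]
ft_force: [0.1, 0.1, -0.4]
width: 0.996
grip_force: 0.0
```

Request:
{"fn": "jog_arm", "kwargs": {"translation": [[-0.03,0.85,0.05],[-0.03,0.85,0.05],[-0.03,0.85,0.05],[-0.03,0.85,0.05],[-0.03,0.85,0.05],[-0.03,0.85,0.05],[-0.03,0.85,0.05]], "angular": [[0,0.67,0],[0,0.67,0],[0,0.67,0],[0,0.67,0],[0,0.67,0],[0,0.67,0],[0,0.67,0]]}}

```text
time: 3.15
ee_pos: [438.7, 61.6, 300.8]
ee_rot: [-2.989, -0.221, -0.804]
ft_force: [0.9, -0.4, -0.1]
width: 1.0
grip_force: 0.0
```

Run:
```python
from h import *
s=ctrl.sense();print(s["time"],s["ee_pos"],s["joint_pos"].round(3),s["ft_force"])
step(MOUTH+111*axes()[2],valveR())
```

```text
3.15 [438.67051657  61.60812336 300.76751963] [ 0.942 -0.952 -0.629  0.366 -1.511  0.826] [ 0.86943229 -0.42109714 -0.13618087]
T [0.0348, 0.3334, 0.1046] A [-0.0001, -0.0023, -0.0011]
```

Request:
{"fn": "jog_arm", "kwargs": {"translation": [[0.03,0.33,0.1],[0.03,0.33,0.1],[0.03,0.33,0.1],[0.03,0.33,0.1]], "angular": [[0,0,0],[0,0,0],[0,0,0],[0,0,0]]}}

```text
time: 3.55
ee_pos: [464.2, -2.5, 285.3]
ee_rot: [-2.994, -0.217, -0.8]
ft_force: [-0.2, 0.1, 0.6]
width: 1.001
grip_force: 0.0
```

Run:
```python
from h import *
s=ctrl.sense();M=ctrl.camera_model("wrist")
f=ctrl.grab_frame("wrist");cv2.imwrite("pics/w1.png",f[:,:,::-1])
print(s["time"],s["ee_pos"],s["joint_pos"].round(3))
for n in("bung","bung_grip","valve","lip_seal"): print(n,[(np.round(x["at"],1).tolist(),round(x["confidence"],2)) for x in ctrl.place_of(n,"wrist")])
a=axes()[2];print(proj("wrist",MOUTH),proj("wrist",MOUTH+8*a),proj("wrist",MOUTH+46*a)); print(M["world_from_camera"])
```

```text
3.55 [464.21605786  -2.47421405 285.2587254 ] [ 0.647 -0.886 -0.592  0.248 -1.404  1.085]
bung [([454.0, 69.0], 0.87), ([349.9, 346.6], 0.71), ([320.3, 187.2], 0.59), ([261.6, 302.2], 0.57)]
bung_grip [([360.9, 325.0], 0.89), ([431.5, 313.2], 0.73), ([276.5, 319.3], 0.67), ([319.7, 195.1], 0.65), ([439.4, 80.2], 0.56), ([108.1, 257.8], 0.35)]
valve []
lip_seal [([318.7, 187.6], 0.54)]
[323.70812493 184.32546009] [323.71806834 186.67752406] [323.77353755 199.79848333]
[[ 1.42961719e-01  9.67557478e-01 -2.08313404e-01  4.45558062e+02]
 [-9.89727098e-01  1.40075809e-01 -2.86188515e-02 -5.19617000e+00]
 [ 1.48928490e-03  2.10264821e-01  9.77643333e-01  4.74712202e+02]
 [ 0.00000000e+00  0.00000000e+00  0.00000000e+00  1.00000000e+00]]
```

View pics/w1.png

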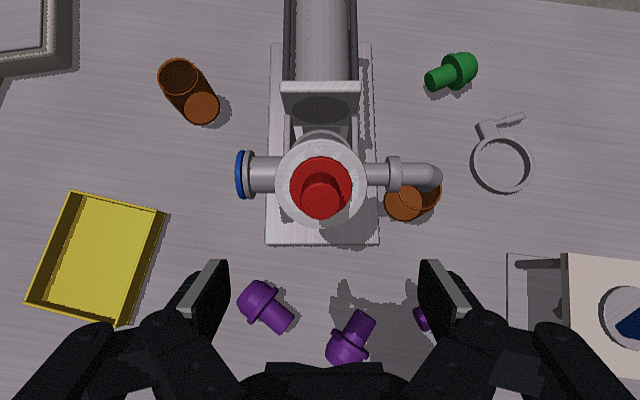

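Wrist view: the red bung is in the rim, with the rim centre near (321,186) against a predicted (323.7,184.3). That puts the mouth about 2 mm further left. The fingers straddle it, so I descend.

```bash
sed -i 's/MOUTH=.*/MOUTH=np.array([519.2,8.3,190.])/' h.py
python3 - <<'E'
from h import *
step(MOUTH+12*axes()[2],valveR())
E
```

```text
T [0.0037, -0.0078, 0.4974] A [0.0006, -0.0024, -0.0001]
```

Request:
{"fn": "jog_arm", "kwargs": {"translation": [[0.004,-0.008,0.1],[0.004,-0.008,0.2],[0.004,-0.008,0.3],[0.004,-0.008,0.4],[0.004,-0.008,0.46],[0.004,-0.008,0.498],[0.004,-0.008,0.498],[0.004,-0.008,0.498]], "angular": [[0,0,0],[0,0,0],[0,0,0],[0,0,0],[0,0,0],[0,0,0],[0,0,0],[0,0,0]]}}

```text
time: 4.6
ee_pos: [513.4, 6.3, 201.4]
ee_rot: [-2.989, -0.219, -0.807]
ft_force: [0.5, 0.6, -0.3]
width: 1.001
grip_force: 0.0
```

Request:
{"fn": "jog_arm", "kwargs": {"jaw": 0, "translation": [[0,0,0],[0,0,0],[0,0,0],[0,0,0],[0,0,0],[0,0,0],[0,0,0],[0,0,0]], "angular": [[0,0,0],[0,0,0],[0,0,0],[0,0,0],[0,0,0],[0,0,0],[0,0,0],[0,0,0]]}}

```text
time: 5.4
ee_pos: [513.5, 6.6, 201.6]
ee_rot: [-2.988, -0.219, -0.807]
ft_force: [-4.1, 3.0, 4.0]
width: 0.322
grip_force: 58.7
```

Run:
```python
from h import *
s=ctrl.sense();print({k:np.round(v,2) for k,v in s.items() if k not in("tau","joint_vel")})
x,y,a=axes();print("valve frame tcp",[(s["ee_pos"]-MOUTH)@v for v in(x,y,a)],[s["ft_force"]@v for v in(x,y,a)])
f=ctrl.grab_frame("wrist");cv2.imwrite("pics/w2.png",f[:,:,::-1])
```

```text
{'time': np.float64(5.4), 'joint_pos': array([ 0.56, -0.78, -0.7 ,  0.22, -1.18,  1.12]), 'ee_pos': array([513.47,   6.64, 201.56]), 'ee_rot': array([-2.99, -0.22, -0.81]), 'ft_force': array([-4.15,  3.03,  4.03]), 'ft_torque': array([0.81, 2.05, 0.57]), 'grip_force': np.float64(58.72), 'width': np.float64(0.32)}
valve frame tcp [np.float64(0.6653332282687634), np.float64(-0.7938802107888087), np.float64(12.967039461530701)] [np.float64(-1.1491120701185826), np.float64(3.6079110018959066), np.float64(5.321258615405816)]
```

View pics/w2.png

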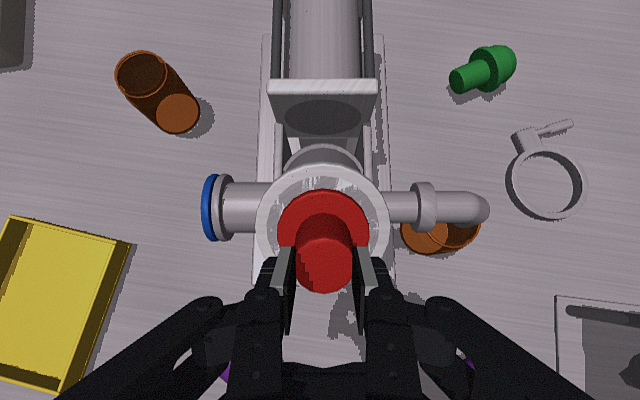

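The grip is good (the stem is between the pads at about (325,265), grip force 59 N). Now I rock it with a light pull.

Request:
{"fn": "jog_arm", "kwargs": {"translation": [[0,0.005,0],[0,0.009,-0.003],[0,0.009,-0.003],[0,0,-0.005],[0,-0.009,-0.007],[0,-0.009,-0.009],[0,0,-0.011],[0,0.009,-0.013],[0,0.009,-0.015],[0,0,-0.017]], "angular": [[0.055,0,0],[0.11,0,0],[0.11,0,0],[0,0,0],[-0.11,0,0],[-0.11,0,0],[0,0,0],[0.11,0,0],[0.11,0,0],[0,0,0]]}}

```text
time: 6.45
ee_pos: [511.9, 4.5, 203.7]
ee_rot: [-2.988, -0.205, -0.805]
ft_force: [1.6, 4.7, -4.9]
width: 0.315
grip_force: 59.5
```

Request:
{"fn": "jog_arm", "kwargs": {"translation": [[0,-0.009,-0.003],[0,-0.009,-0.006],[0,0,-0.01],[0,0.009,-0.014],[0,0.009,-0.018],[0,0,-0.022],[0,-0.009,-0.026],[0,-0.009,-0.03],[0,0,-0.034],[0,0,-0.034]], "angular": [[-0.11,0,0],[-0.11,0,0],[0,0,0],[0.11,0,0],[0.11,0,0],[0,0,0],[-0.11,0,0],[-0.11,0,0],[0,0,0],[0,0,0]]}}

```text
time: 7.45
ee_pos: [508.3, 5.2, 210.4]
ee_rot: [-2.985, -0.218, -0.807]
ft_force: [0.1, 0.4, -0.0]
width: 0.315
grip_force: 61.8
```

Run:
```python
from h import *
s=ctrl.sense()
x,y,a=axes();print("valve frame tcp",[(s["ee_pos"]-MOUTH)@v for v in(x,y,a)],[s["ft_force"]@v for v in(x,y,a)],s["grip_force"],s["width"])
f=ctrl.grab_frame("wrist");cv2.imwrite("pics/w3.png",f[:,:,::-1])
```

```text
valve frame tcp [np.float64(0.5095667323434725), np.float64(-1.4978019008933825), np.float64(23.283873543881086)] [np.float64(0.11691147916437315), np.float64(0.39703316892201457), np.float64(-0.12323366374357755)] 61.76325559616089 0.3151883721816756
```

Request:
{"fn": "jog_arm", "kwargs": {"translation": [[0,0,-0.05],[0,0,-0.1],[0,0,-0.2],[0,0,-0.35],[0,0,-0.5],[0,0,-0.5]], "angular": [[0,0,0],[0,0,0],[0,0,0],[0,0,0],[0,0,0],[0,0,0]]}}

```text
time: 8.1
ee_pos: [458.2, -2.1, 302.1]
ee_rot: [-2.984, -0.219, -0.817]
ft_force: [0.6, 0.0, -0.8]
width: 0.322
grip_force: 61.7
```

Run:
```python
from h import *
s=ctrl.sense();print(s["joint_pos"].round(2),s["ft_force"])
f=ctrl.grab_frame("wrist");t=ctrl.grab_frame("top")
cv2.imwrite("pics/w3.png",np.hstack([cv2.resize(f,(512,320)),t[140:300,180:320].repeat(2,0).repeat(2,1)])[:,:,::-1])
# tray from several views
for n in("tray","plug_grip"):
  for c in("wrist","top"):
    for q in ctrl.masks_of(n,c)[:1]: print(n,c,q["bbox"],q["confidence"])
# yellow mask top
h=cv2.cvtColor(t,cv2.COLOR_RGB2HSV);m=((h[...,0]>24)&(h[...,0]<34)&(h[...,1]>150)).astype(np.uint8);m[:,:170]=0;m[:,250:]=0
y,x=np.nonzero(m);r=cv2.minAreaRect(np.c_[x,y].astype(np.float32));print(r);B=cv2.boxPoints(r);P=np.array([onz("top",b,30)[:2] for b in B]);print(P,P.mean(0))
```

```text
[ 0.67 -0.9  -0.57  0.26 -1.43  1.07] [ 0.59448248  0.01588052 -0.79117822]
tray wrist [36.8, 192.7, 172.5, 325.6] 0.74
tray top [182.8, 212.4, 236.0, 274.6] 0.66
plug_grip wrist [546.1, 283.0, 640.0, 345.4] 0.93
plug_grip top [441.6, 226.5, 468.2, 254.5] 0.92
((209.33078002929688, 243.85386657714844), (48.497581481933594, 58.91649627685547), 7.125016689300537)
[[346.04533001 374.92186095]
 [503.40434589 361.78445695]
 [489.43087913 230.22848921]
 [332.60121523 244.71270512]] [417.87044256 302.91187806]
```

View pics/w3.png

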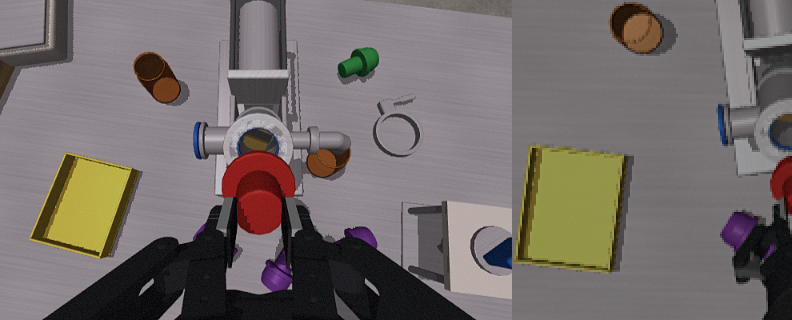

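Bung out and in hand; the tray centre is about (418,303). Moving there.

Run:
```python
from h import *
s=step((430,150,270),downR(8.5)); s=step((418,303,150),downR(8.5),s); s=step((418,303,50),downR(8.5),s)
```

```text
T [-0.0871, -0.7717, 0.0902] A [0.0019, -0.6676, -0.0024]
T [0.0537, -0.7655, 0.6] A [0.0, 0.0, 0.0]
T [0.0, 0.0, 0.5] A [0.0, 0.0, 0.0]
```

Request:
{"fn": "jog_arm", "kwargs": {"translation": [[-0.09,-0.15,0.02],[-0.09,-0.35,0.05],[-0.09,-0.55,0.09],[-0.09,-0.77,0.09],[-0.09,-0.77,0.09],[-0.09,-0.77,0.09]], "angular": [[0,-0.15,0],[0,-0.3,0],[0,-0.45,0],[0,-0.6,0],[0,-0.67,0],[0,-0.67,0]]}}

```text
time: 9.0
ee_pos: [430.5, 150.6, 268.3]
ee_rot: [3.129, 0.229, -0.01]
ft_force: [-0.4, -0.2, -0.8]
width: 0.315
grip_force: 61.7
```

Request:
{"fn": "jog_arm", "kwargs": {"translation": [[0.05,-0.2,0.1],[0.05,-0.4,0.2],[0.05,-0.6,0.3],[0.05,-0.77,0.4],[0.05,-0.77,0.6],[0.05,-0.77,0.6],[0.05,-0.77,0.6],[0.05,-0.77,0.6]], "angular": [[0,0,0],[0,0,0],[0,0,0],[0,0,0],[0,0,0],[0,0,0],[0,0,0],[0,0,0]]}}

```text
time: 9.8
ee_pos: [418.4, 303.2, 154.2]
ee_rot: [-3.131, -0.228, -0.006]
ft_force: [-0.4, -0.3, -0.9]
width: 0.315
grip_force: 61.7
```

Run:
```python
from h import *
s=ctrl.sense();print(s["ee_pos"],s["joint_pos"].round(2),s["ft_force"])
step((418,303,50),downR(8.5))
f=ctrl.grab_frame("side")
cv2.imwrite("pics/s4.png",cv2.resize(f[100:220,190:350],(640,480))[:,:,::-1])
```

```text
[418.37113739 303.1869929  154.17955802] [ 1.02 -0.19 -0.22  0.   -1.54  0.7 ] [-0.37066289 -0.25644155 -0.89916746]
T [-0.0041, 0.0017, 0.5209] A [-0.0027, -0.0052, -0.0041]
```

View pics/s4.png

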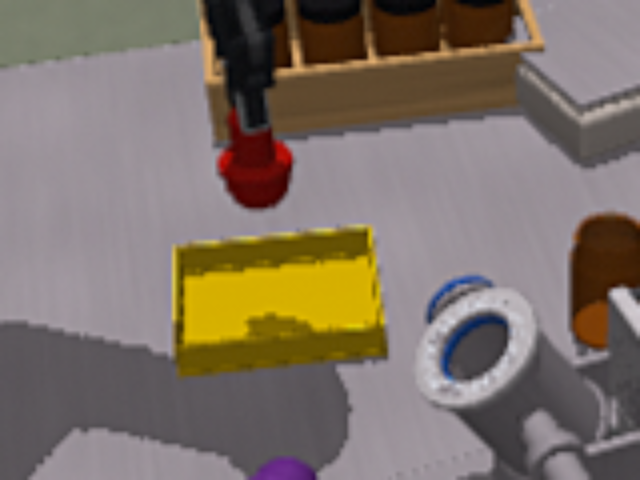

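The bung is held upright over the tray. Lowering it.

Request:
{"fn": "jog_arm", "kwargs": {"translation": [[0,0,0.2],[0,0,0.4],[0,0,0.5],[0,0,0.53],[0,0,0.53],[0,0,0.54],[0,0,0.545],[0,0,0.545]], "angular": [[0,0,0],[0,0,0],[0,0,0],[0,0,0],[0,0,0],[0,0,0],[0,0,0],[0,0,0]]}}

```text
time: 10.65
ee_pos: [417.5, 303.8, 43.1]
ee_rot: [-3.132, -0.229, -0.002]
ft_force: [0.6, -0.3, -0.6]
width: 0.316
grip_force: 61.7
```

Request:
{"fn": "jog_arm", "kwargs": {"translation": [[0,0,0.008],[0,0,0.015],[0,0,0.02],[0,0,0.02]], "angular": [[0,0,0],[0,0,0],[0,0,0],[0,0,0]]}}

```text
time: 11.05
ee_pos: [419.0, 304.6, 42.4]
ee_rot: [-3.131, -0.23, -0.008]
ft_force: [-3.0, -1.3, 14.0]
width: 0.311
grip_force: 64.4
```

Contact (14 N). Release, then retreat straight up.

Request:
{"fn": "jog_arm", "kwargs": {"jaw": 1, "translation": [[0,0,-0.012],[0,0,-0.012],[0,0,-0.012],[0,0,-0.012],[0,0,-0.012],[0,0,-0.2],[0,0,-0.45],[0,0,-0.7],[0,0,-0.9],[0,0,-1]], "angular": [[0,0,0],[0,0,0],[0,0,0],[0,0,0],[0,0,0],[0,0,0],[0,0,0],[0,0,0],[0,0,0],[0,0,0]]}}

```text
time: 12.05
ee_pos: [418.1, 303.8, 242.7]
ee_rot: [-3.13, -0.229, -0.007]
ft_force: [0.1, 1.1, -0.2]
width: 1.002
grip_force: 0.0
```

Run:
```python
from h import *
s=step((450,110,300),downR(-20)); s=step((450,-80,300),downR(-45),s); s=step((440,-240,300),downR(-50),s)
s=ctrl.sense();print(s["ee_pos"],s["joint_pos"].round(2))
t=ctrl.grab_frame("top");h=cv2.cvtColor(t,cv2.COLOR_RGB2HSV);m=(((h[...,0]<6)|(h[...,0]>174))&(h[...,1]>180)&(h[...,2]>60));m[:,:150]=0;m[:,400:]=0
y,x=np.nonzero(m);print(len(x),x.mean(),y.mean(),x.min(),x.max(),y.min(),y.max())
```

```text
T [0.0185, 0.9811, -0.2897] A [-0.0054, -0.0048, 0.6302]
T [0.3249, 0.8927, 0.0] A [0.0, 0.0, 0.5556]
T [0.5303, 0.601, 0.0] A [0.0, 0.0, 0.1111]
[418.05478267 303.81388978 242.66488537] [ 1.02 -0.18 -0.05  0.   -1.7   0.7 ]
111 211.1081081081081 247.21621621621622 202 218 236 254
```

Request:
{"fn": "jog_arm", "kwargs": {"translation": [[0.02,0.1,-0.15],[0.02,0.3,-0.29],[0.02,0.98,-0.29],[0.02,0.98,-0.29],[0.02,0.98,-0.29],[0.02,0.98,-0.29],[0.02,0.98,-0.29],[0.02,0.98,-0.29]], "angular": [[0,0,0.1],[0,0,0.2],[0,0,0.4],[0,0,0.6],[0,0,0.63],[0,0,0.63],[0,0,0.63],[0,0,0.63]]}}

```text
time: 12.9
ee_pos: [449.5, 110.6, 295.6]
ee_rot: [3.094, -0.544, -0.001]
ft_force: [-0.3, 0.4, -0.4]
width: 1.002
grip_force: 0.0
```

Request:
{"fn": "jog_arm", "kwargs": {"translation": [[0.32,0.89,0],[0.32,0.89,0],[0.32,0.89,0],[0.32,0.89,0],[0.32,0.89,0],[0.32,0.89,0]], "angular": [[0,0,0.15],[0,0,0.3],[0,0,0.45],[0,0,0.56],[0,0,0.56],[0,0,0.56]]}}

```text
time: 13.5
ee_pos: [449.1, -78.9, 295.6]
ee_rot: [2.9, -1.207, -0.001]
ft_force: [0.4, 0.1, -0.4]
width: 1.001
grip_force: 0.0
```

Request:
{"fn": "jog_arm", "kwargs": {"translation": [[0.53,0.6,0],[0.53,0.6,0],[0.53,0.6,0],[0.53,0.6,0],[0.53,0.6,0],[0.53,0.6,0]], "angular": [[0,0,0.11],[0,0,0.11],[0,0,0.11],[0,0,0.11],[0,0,0.11],[0,0,0.11]]}}

```text
time: 14.1
ee_pos: [439.2, -237.4, 295.8]
ee_rot: [-2.847, 1.328, 0.001]
ft_force: [-0.4, 0.2, 0.1]
width: 1.002
grip_force: 0.0
```

Run:
```python
from h import *
s=ctrl.sense();print(s["time"],s["ee_pos"],s["joint_pos"].round(2))
f=ctrl.grab_frame("wrist")
for n in("plug_grip","plug","stand"): print(n,[(np.round(x["at"],1).tolist(),round(x["confidence"],2)) for x in ctrl.place_of(n,"wrist")])
h=cv2.cvtColor(f,cv2.COLOR_RGB2HSV);m=((h[...,0]>100)&(h[...,0]<130)&(h[...,1]>150)&(h[...,2]>40)).astype(np.uint8)
n,l,st,c=cv2.connectedComponentsWithStats(m)
for i in range(1,n):
    if st[i,4]>150: print(st[i],c[i])
for p in((443,-324,119),(443,-324,161)): print(proj("wrist",p))
t=ctrl.grab_frame("top")
cv2.imwrite("pics/p5.png",np.hstack([cv2.resize(f,(512,320)),t[200:280,170:310].repeat(2,0).repeat(2,1).repeat(2,0)])[:,:,::-1])
```

```text
14.1 [ 439.24991097 -237.39976058  295.8176509 ] [-0.09 -0.19  0.04 -0.   -1.8   0.79]
plug_grip [([378.4, 101.0], 0.6)]
plug [([377.1, 101.0], 0.75)]
stand []
[ 371   73   22   56 1040] [381.86346154 100.30961538]
[ 30 164  38  24 255] [ 48.09019608 175.30588235]
[ 23 177  40  27 437] [ 42.29748284 190.64988558]
[374.27616898 104.64089277]
[381.05639536 105.95256242]
```

View pics/p5.png

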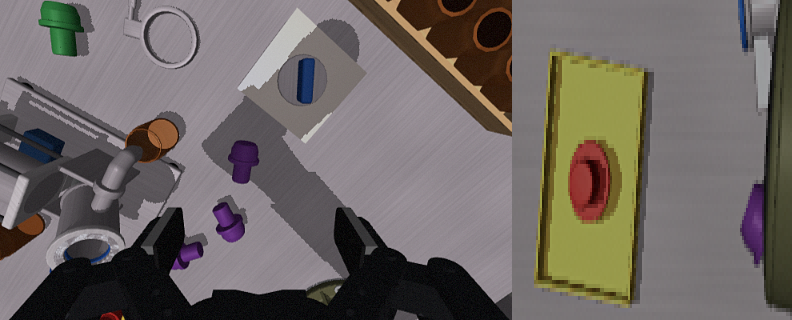

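Bung stands in the tray. The bar grip is at about (382,100) in the wrist frame; now its exact angle.

Run:
```python
from h import *
f=ctrl.grab_frame("wrist");h=cv2.cvtColor(f,cv2.COLOR_RGB2HSV)
m=((h[...,0]>100)&(h[...,0]<130)&(h[...,1]>150)&(h[...,2]>40));m[:60]=0;m[140:]=0;m[:,:360]=0;m[:,405:]=0
v=h[...,2][m];print(np.histogram(v,10))
thr,_=cv2.threshold(v.reshape(-1,1),0,255,cv2.THRESH_OTSU);print(thr)
b=m&(h[...,2]>thr);y,x=np.nonzero(b)
r=cv2.minAreaRect(np.c_[x,y].astype(np.float32));print(r,len(x))
P=np.array([onz("wrist",q,161)[:2] for q in cv2.boxPoints(r)]);print(P.round(1),P.mean(0))
for i in range(4): d=P[(i+1)%4]-P[i];print(np.linalg.norm(d),np.degrees(np.arctan2(d[1],d[0])))
c=P.mean(0)
# top-view check
print(onz("top",(460,240.7),155))
step((*c,250),downR(-50))
```

```text
(array([154,  73,  13,  10,  30,  50,  89, 119, 441,  52]), array([ 41. ,  47.8,  54.6,  61.4,  68.2,  75. ,  81.8,  88.6,  95.4,
       102.2, 109. ]))
71.0
((383.8411560058594, 100.51795959472656), (14.243444442749023, 55.60724639892578), 3.012787342071533) 769
[[ 433.4 -306.6]
 [ 464.2 -343.8]
 [ 454.1 -351.4]
 [ 422.8 -314.6]] [ 443.6544197 -329.0882889]
48.26380227633028 -50.35481958969276
12.651679183493894 -142.87014231771778
48.32763851917217 130.41131047685437
13.299898280547817 36.995882010573
[ 442.18683251 -329.46484064  155.        ]
T [0.3645, 0.2746, 0.2318] A [-0.0005, -0.0005, -0.0005]
```

Request:
{"fn": "jog_arm", "kwargs": {"translation": [[0.36,0.27,0],[0.36,0.27,0.1],[0.365,0.275,0.35],[0.365,0.275,0.6],[0.365,0.275,0.75],[0.365,0.275,0.84],[0.365,0.275,0.84],[0.365,0.275,0.84]], "angular": [[0,0,0.01],[0,0,0.01],[0,0,0.01],[0,0,0.01],[0,0,0.01],[0,0,0.01],[0,0,0.01],[0,0,0.01]]}}

```text
time: 15.2
ee_pos: [443.5, -330.2, 129.2]
ee_rot: [2.84, -1.341, 0.001]
ft_force: [-0.1, 0.5, 0.8]
width: 0.999
grip_force: 0.0
```

Request:
{"fn": "jog_arm", "kwargs": {"jaw": 0, "translation": [[0,0,0],[0,0,0],[0,0,0],[0,0,0],[0,0,0],[0,0,0],[0,0,0],[0,0,0],[0,0,0]], "angular": [[0,0,0],[0,0,0],[0,0,0],[0,0,0],[0,0,0],[0,0,0],[0,0,0],[0,0,0],[0,0,0]]}}

```text
time: 16.1
ee_pos: [443.5, -330.1, 128.4]
ee_rot: [-2.841, 1.342, -0.001]
ft_force: [1.3, 2.3, 2.0]
width: 0.122
grip_force: 58.8
```

Plug gripped. Lift, then carry it to above the mouth.

Run:
```python
from h import *
a=axes()[2]
s=step((443.5,-330,320)); s=step((440,-170,340),downR(-70),s); s=step(MOUTH+150*a,valveR(90),s)
for t in(52,): step(MOUTH+125*a,valveR(t),s)
```

```text
T [0.0002, -0.0008, -0.9579] A [0.0, 0.0, 0.0]
T [-0.6289, -0.4947, -0.1002] A [-0.0008, -0.0008, 0.4319]
T [-0.7771, -0.3096, 0.1005] A [0.6644, 0.0669, 0.2497]
T [-0.0, 0.0, 0.125] A [0.0, 0.0, -0.8444]
```

Request:
{"fn": "jog_arm", "kwargs": {"translation": [[0,0,-0.04],[0,0,-0.1],[0,0,-0.25],[0,0,-0.45],[0,0,-0.7],[0,0,-0.95],[0,0,-0.95]], "angular": [[0,0,0],[0,0,0],[0,0,0],[0,0,0],[0,0,0],[0,0,0],[0,0,0]]}}

```text
time: 16.8
ee_pos: [443.5, -332.0, 327.4]
ee_rot: [2.838, -1.343, 0.02]
ft_force: [-1.2, -0.7, -3.4]
width: 0.116
grip_force: 59.0
```

Request:
{"fn": "jog_arm", "kwargs": {"translation": [[-0.15,-0.12,-0.05],[-0.35,-0.27,-0.08],[-0.55,-0.43,-0.08],[-0.64,-0.5,-0.08],[-0.64,-0.5,-0.08],[-0.64,-0.5,-0.08]], "angular": [[0,0,0.1],[0,0,0.2],[0,0,0.3],[0,0,0.43],[0,0,0.43],[0,0,0.43]]}}

```text
time: 17.4
ee_pos: [438.8, -167.5, 334.2]
ee_rot: [2.576, -1.797, -0.0]
ft_force: [-0.3, -0.4, -4.0]
width: 0.123
grip_force: 59.9
```

Run:
```python
from h import *
s=ctrl.sense();print(s["ee_pos"],s["joint_pos"].round(2))
step(MOUTH+140*axes()[2],valveR(52));step(MOUTH+140*axes()[2],valveR(90))
```

```text
[ 438.83829618 -167.50504052  334.18528759] [ 0.07 -0.25  0.07  0.   -1.88  0.29]
T [-0.7573, -0.3379, 0.1144] A [0.6108, 0.2824, -0.571]
T [-0.7573, -0.3379, 0.1144] A [0.6649, 0.0677, 0.254]
```

Request:
{"fn": "jog_arm", "kwargs": {"translation": [[-0.2,-0.08,0.03],[-0.45,-0.2,0.06],[-0.65,-0.3,0.1],[-0.757,-0.338,0.114],[-0.757,-0.338,0.114],[-0.757,-0.338,0.114],[-0.757,-0.338,0.114],[-0.757,-0.338,0.114]], "angular": [[0.611,0.282,-0.571],[0.611,0.282,-0.571],[0.611,0.282,-0.571],[0.611,0.282,-0.571],[0.611,0.282,-0.571],[0.611,0.282,-0.571],[0.611,0.282,-0.571],[0.611,0.282,-0.571]]}}

```text
time: 18.2
ee_pos: [450.8, -3.3, 311.3]
ee_rot: [-2.606, 1.047, -0.648]
ft_force: [-0.2, 0.4, -4.0]
width: 0.117
grip_force: 60.1
```

```bash
cat >> h.py <<'E'
def vs():
    s=ctrl.sense();V=np.array(axes());x,y,a=axes()
    Rt=R.from_rotvec(s["ee_rot"]);rel=(valveR(0).inv()*Rt).as_rotvec(degrees=True)
    f=s["ft_force"]-[0,0,-4.2]
    print("t",round(s["time"],2),"valve tcp",(V@(s["ee_pos"]-MOUTH)).round(1),"rel",rel.round(1),"f(valve)",(V@f).round(1),"j",s["joint_pos"].round(2),"M",(V@s["ft_torque"]).round(2))
E
python3 - <<'E'
from h import *
vs()
s=ctrl.grab_frame("side");f=ctrl.grab_frame("wrist")
cv2.imwrite("pics/v6.png",np.hstack([cv2.resize(f[50:400,120:520],(400,350)),cv2.resize(s[110:250,230:390],(400,350),interpolation=cv2.INTER_CUBIC)])[:,:,::-1])
step(MOUTH+100*axes()[2],valveR(52))
E
```

```text
t 18.2 valve tcp [  0.6  -1.3 139.7] rel [-0.2 -0.  52.3] f(valve) [0.  0.4 0.3] j [ 0.68 -0.9  -0.55  0.26 -1.47  0.16] M [-0.    2.27 -0.01]
T [-0.007, -0.0017, 0.1973] A [0.0041, -0.001, -0.0052]
```

View pics/v6.png

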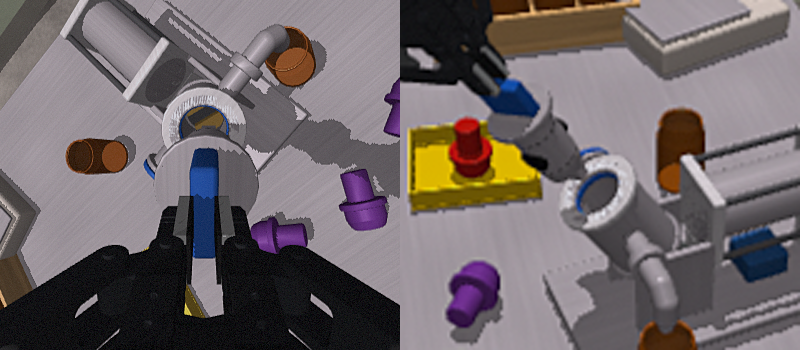

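The plug is lined up with the mouth and the brass slot is visible inside. Inserting.

Request:
{"fn": "jog_arm", "kwargs": {"translation": [[-0.007,-0.002,0.1],[-0.007,-0.002,0.2],[-0.007,-0.002,0.25],[-0.007,-0.002,0.3],[-0.007,-0.002,0.35],[-0.007,-0.002,0.4],[-0.007,-0.002,0.4]], "angular": [[0.004,0,0],[0.004,0,0],[0.004,0,0],[0.004,0,0],[0.004,0,0],[0.004,0,0],[0.004,0,0]]}}

```text
time: 19.0
ee_pos: [489.6, 4.7, 240.1]
ee_rot: [-2.604, 1.042, -0.649]
ft_force: [0.7, -0.9, -4.7]
width: 0.119
grip_force: 60.3
```

Run:
```python
from h import *
vs();step(MOUTH+30*axes()[2],valveR(52))
```

```text
t 19.0 valve tcp [-0.7  0.8 58.2] rel [ 0.1  0.  52.1] f(valve) [ 0.3 -1.  -0.7] j [ 0.6  -0.84 -0.65  0.23 -1.29  0.19] M [-0.27  1.94 -0.01]
T [0.0056, -0.0002, 0.1412] A [-0.0013, 0.0003, -0.0026]
```

Request:
{"fn": "jog_arm", "kwargs": {"translation": [[0.002,0,0.05],[0.003,0,0.1],[0.003,0,0.13],[0.003,0,0.15],[0.003,0,0.16],[0.003,0,0.16]], "angular": [[0,0,0],[0,0,0],[0,0,0],[0,0,0],[0,0,0],[0,0,0]]}}

```text
time: 19.6
ee_pos: [505.8, 6.8, 213.9]
ee_rot: [-2.603, 1.041, -0.65]
ft_force: [1.9, -0.9, -4.5]
width: 0.123
grip_force: 60.2
```

Run:
```python
from h import *
vs();step(MOUTH+23*axes()[2],valveR(52))
```

```text
t 19.6 valve tcp [ 0.3  0.5 27.4] rel [ 0.1  0.1 52.1] f(valve) [ 1.4 -1.2 -1.1] j [ 0.58 -0.8  -0.68  0.22 -1.21  0.21] M [-0.3   2.01  0.05]
T [0.001, 0.0026, 0.0221] A [-0.0032, -0.0004, -0.0026]
```

Request:
{"fn": "jog_arm", "kwargs": {"translation": [[0,0,0.01],[0,0,0.02],[0,0,0.025],[0,0,0.03],[0,0,0.03]], "angular": [[0,0,0],[0,0,0],[0,0,0],[0,0,0],[0,0,0]]}}

```text
time: 20.1
ee_pos: [509.0, 7.2, 210.0]
ee_rot: [-2.601, 1.04, -0.652]
ft_force: [-2.6, -1.1, 0.1]
width: 0.114
grip_force: 61.6
```

Run:
```python
from h import *
vs()
```

```text
t 20.1 valve tcp [ 1.2  0.4 22.4] rel [ 0.2  0.2 52.1] f(valve) [-0.2 -0.7  5.1] j [ 0.57 -0.79 -0.69  0.22 -1.2   0.21] M [-0.16  2.24  0.04]
```

Contact at about 5 N. I press slightly more and sweep the turn.

Request:
{"fn": "jog_arm", "kwargs": {"translation": [[0,0,0.006],[0,0,0.006],[0,0,0.006],[0,0,0.006],[0,0,0.006],[0,0,0.006],[0,0,0.006],[0,0,0.006],[0,0,0.006],[0,0,0.006]], "angular": [[0,0,0.04],[0,0,0.08],[0,0,0.12],[0,0,0.16],[0,0,0.2],[0,0,0.24],[0,0,0.28],[0,0,0.32],[0,0,0.36],[0,0,0.4]]}}

```text
time: 21.1
ee_pos: [509.5, 7.1, 209.0]
ee_rot: [-2.361, 1.409, -0.573]
ft_force: [-4.7, -1.7, 1.0]
width: 0.121
grip_force: 62.0
```

Run:
```python
from h import *
vs()
```

```text
t 21.1 valve tcp [ 1.   0.3 21.3] rel [ 0.2  0.2 70.2] f(valve) [-1.6 -1.   7. ] j [ 0.57 -0.79 -0.69  0.22 -1.2  -0.11] M [-0.31  2.62  0.11]
```

Request:
{"fn": "jog_arm", "kwargs": {"translation": [[0,0,0],[0,0,0],[0,0,0],[0,0,0],[0,0,0],[0,0,0],[0,0,0],[0,0,0]], "angular": [[0,0,0.04],[0,0,0.08],[0,0,0.12],[0,0,0.16],[0,0,0.2],[0,0,0.24],[0,0,0.28],[0,0,0.32]]}}

```text
time: 21.9
ee_pos: [509.3, 7.1, 208.7]
ee_rot: [-2.138, 1.672, -0.502]
ft_force: [-5.3, -1.3, 1.1]
width: 0.118
grip_force: 62.2
```

Run:
```python
from h import *
vs()
```

```text
t 21.9 valve tcp [ 0.7  0.3 21.2] rel [ 0.2  0.1 84.6] f(valve) [-2.  -0.5  7.3] j [ 0.57 -0.79 -0.69  0.22 -1.2  -0.36] M [-0.14  2.91  0.09]
```

Request:
{"fn": "jog_arm", "kwargs": {"translation": [[0,0,0],[0,0,0],[0,0,0],[0,0,0],[0,0,0],[0,0,0],[0,0,0],[0,0,0]], "angular": [[0,0,0.04],[0,0,0.08],[0,0,0.12],[0,0,0.16],[0,0,0.2],[0,0,0.24],[0,0,0.28],[0,0,0.32]]}}

```text
time: 22.7
ee_pos: [509.6, 7.1, 209.1]
ee_rot: [-1.889, 1.905, -0.427]
ft_force: [-3.4, -2.1, 1.1]
width: 0.118
grip_force: 61.8
```

Run:
```python
from h import *
vs()
```

```text
t 22.7 valve tcp [ 1.2  0.3 21.4] rel [ 0.3  0.1 99. ] f(valve) [-0.5 -1.6  6.4] j [ 0.57 -0.79 -0.69  0.22 -1.19 -0.61] M [-0.36  2.39  0.03]
```

Request:
{"fn": "jog_arm", "kwargs": {"translation": [[0,0,0.002],[0,0,0.002],[0,0,0.002],[0,0,0.002],[0,0,0.002],[0,0,0.002],[0,0,0.002],[0,0,0.002]], "angular": [[0,0,0.04],[0,0,0.08],[0,0,0.12],[0,0,0.16],[0,0,0.2],[0,0,0.24],[0,0,0.28],[0,0,0.32]]}}

```text
time: 23.5
ee_pos: [509.8, 7.1, 208.9]
ee_rot: [-1.621, 2.107, -0.348]
ft_force: [-2.9, -2.5, 2.3]
width: 0.119
grip_force: 61.6
```

Run:
```python
from h import *
vs()
```

```text
t 23.5 valve tcp [ 1.2  0.2 21.1] rel [3.000e-01 1.000e-01 1.134e+02] f(valve) [ 0.5 -2.   7.2] j [ 0.57 -0.79 -0.69  0.22 -1.19 -0.86] M [-0.57  2.36  0.03]
```

Request:
{"fn": "jog_arm", "kwargs": {"translation": [[0,0,0.002],[0,0,0.002],[0,0,0.002],[0,0,0.002],[0,0,0.002],[0,0,0.002],[0,0,0.002],[0,0,0.002],[0,0,0.002],[0,0,0.002]], "angular": [[0,0,0.04],[0,0,0.08],[0,0,0.12],[0,0,0.16],[0,0,0.2],[0,0,0.24],[0,0,0.28],[0,0,0.32],[0,0,0.36],[0,0,0.36]]}}

```text
time: 24.5
ee_pos: [510.2, 7.4, 208.7]
ee_rot: [-1.298, 2.294, -0.253]
ft_force: [-3.0, 0.2, 2.3]
width: 0.117
grip_force: 61.5
```

Run:
```python
from h import *
vs()
w=cv2.imread("pics/w1.png"); 
w=cv2.imread("pics/v6.png");cv2.imwrite("pics/z7.png",cv2.resize(w[85:145,155:255],(800,480),interpolation=cv2.INTER_CUBIC))
```

```text
t 24.5 valve tcp [ 1.5  0.5 20.8] rel [  0.4   0.  129.5] f(valve) [0.7 0.7 7.1] j [ 0.57 -0.79 -0.69  0.22 -1.19 -1.14] M [-0.1   2.19  0.01]
```

View pics/z7.png

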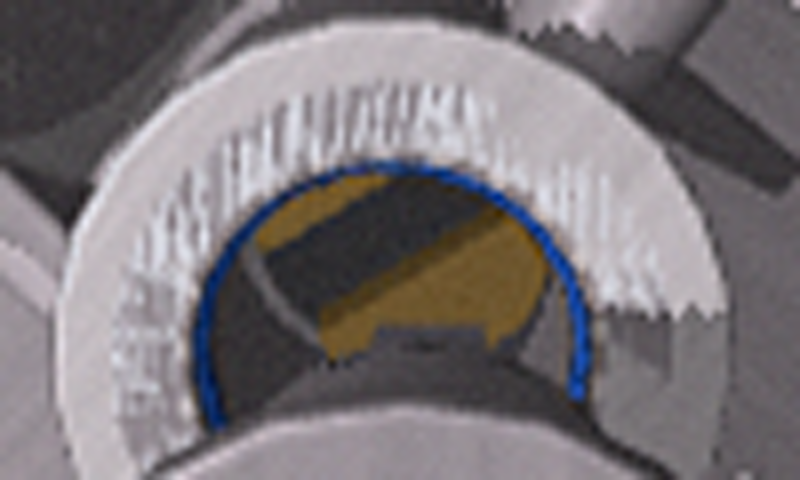

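Run:
```python
from h import *
s=ctrl.sense();M=ctrl.camera_model("wrist")
def H(p,r):
    T=np.eye(4);T[:3,:3]=R.from_rotvec(r).as_matrix();T[:3,3]=p;return T
tc=np.linalg.inv(H(s["ee_pos"],s["ee_rot"]))@np.array(M["world_from_camera"])
M0={"K":M["K"],"world_from_camera":H([450.8,-3.3,311.3],[-2.606,1.047,-.648])@tc}
V=np.array(axes())
def pt(X,Y,dep=80):
    o,d=ray("wrist",(275+X/8,135+Y/8),M0);o=V@(o-MOUTH);d=V@d;return (o+d*(-dep-o[2])/d[2])
for A,B in(((260,250),(390,182)),((322,330),(515,210))):
    a,b=pt(*A),pt(*B);d=b-a;print(a.round(1),b.round(1),"dir angle from valve y",np.degrees(np.arctan2(-d[0],d[1])))
# rim check: blue seal circle left/right
for q in((205,340),(585,340),(390,165)): print(pt(*q,8).round(1))
```

```text
[ 12.8  14.4 -80. ] [  3.4  -6.1 -80. ] dir angle from valve y 155.52367860232116
[ -2.4  18.6 -80. ] [-14.3 -14.4 -80. ] dir angle from valve y 160.1254910448511
[18.  13.8 -8. ]
[-20.2 -15.7  -8. ]
[ 13.1 -18.2  -8. ]
```

The slot seen earlier lies near φ≈-22°, i.e. turn ≈112. My x offset of about +1.5 to 2.5 mm probably kept it from dropping in. I go back and recentre.

```bash
cat >> h.py <<'E'
def vt(x,y,z,turn): return step(MOUTH+np.array([x,y,z])@np.array(axes()),valveR(turn))
E
python3 - <<'E'
from h import *
vt(0,0,20.8,120);vt(0,0,20.8,104);vt(-0.5,-.3,20.8,104)
E
```

```text
T [0.0065, 0.0044, -0.0002] A [-0.004, 0.0053, -0.2118]
T [0.0065, 0.0044, -0.0002] A [-0.0047, 0.0047, -0.5674]
T [0.0093, 0.0053, -0.0003] A [-0.0047, 0.0047, -0.5674]
```

Request:
{"fn": "jog_arm", "kwargs": {"translation": [[0.003,0.002,-0.002],[0.0065,0.0045,0],[0.0065,0.0045,0],[0.0065,0.0045,0],[0.0065,0.0045,0],[0.0065,0.0045,0],[0.0065,0.0045,0],[0.0065,0.0045,0],[0.0065,0.0045,0],[0.0065,0.0045,0]], "angular": [[-0.004,0.005,-0.1],[-0.004,0.005,-0.2],[-0.004,0.005,-0.24],[-0.004,0.005,-0.27],[-0.004,0.005,-0.3],[-0.004,0.005,-0.33],[-0.004,0.005,-0.36],[-0.004,0.005,-0.39],[-0.004,0.005,-0.39],[-0.004,0.005,-0.39]]}}

```text
time: 25.5
ee_pos: [508.7, 6.7, 206.9]
ee_rot: [-1.651, 2.094, -0.354]
ft_force: [-4.0, -2.2, 4.9]
width: 0.119
grip_force: 62.4
```

Run:
```python
from h import *
vs()
```

```text
t 25.5 valve tcp [-0.8 -0.  20. ] rel [-1.00e-01 -0.00e+00  1.12e+02] f(valve) [ 0.9 -1.6 10. ] j [ 0.57 -0.79 -0.69  0.22 -1.2  -0.84] M [-0.46  1.81 -0.07]
```

Request:
{"fn": "jog_arm", "kwargs": {"translation": [[0,0,-0.003],[0,0,-0.006],[0,0,-0.006],[0,0,-0.006],[0,0,-0.006],[0,0,-0.006],[0,0,-0.006],[0,0,-0.006]], "angular": [[0,0,-0.03],[0,0,-0.06],[0,0,-0.09],[0,0,-0.12],[0,0,-0.15],[0,0,-0.18],[0,0,-0.21],[0,0,-0.24]]}}

```text
time: 26.3
ee_pos: [508.0, 6.7, 207.6]
ee_rot: [-1.856, 1.941, -0.414]
ft_force: [-2.5, -1.5, 2.0]
width: 0.117
grip_force: 62.1
```

Run:
```python
from h import *
vs();vt(-.3,-.3,21,114);vt(-.3,-.3,21,100)
```

```text
t 26.3 valve tcp [-1.   0.  20.9] rel [-1.00e-01 -1.00e-01  1.01e+02] f(valve) [ 0.8 -1.1  6.8] j [ 0.57 -0.79 -0.69  0.22 -1.2  -0.65] M [-0.4   1.62 -0.1 ]
T [0.001, -0.0037, -0.0004] A [0.0021, -0.0012, 0.2879]
T [0.001, -0.0037, -0.0004] A [0.0022, -0.0009, -0.0232]
```

Request:
{"fn": "jog_arm", "kwargs": {"translation": [[0.001,-0.006,0],[0.001,-0.006,0],[0.001,-0.006,0],[0.001,-0.006,0],[0.001,-0.006,0],[0.001,-0.006,0],[0.001,-0.006,0],[0.001,-0.006,0],[0.001,-0.006,0],[0.001,-0.006,0]], "angular": [[0,0,0.03],[0,0,0.05],[0,0,0.08],[0,0,0.1],[0,0,0.13],[0,0,0.15],[0,0,0.18],[0,0,0.2],[0,0,0.23],[0,0,0.25]]}}

```text
time: 27.3
ee_pos: [509.0, 6.4, 208.1]
ee_rot: [-1.641, 2.101, -0.351]
ft_force: [-3.0, -0.8, 2.7]
width: 0.115
grip_force: 61.9
```

Run:
```python
from h import *
vs()
s=ctrl.sense();M=ctrl.camera_model("wrist")
def H(p,r):
    T=np.eye(4);T[:3,:3]=R.from_rotvec(r).as_matrix();T[:3,3]=p;return T
Tt=H(s["ee_pos"],s["ee_rot"])
for z in(5.4,13.4-46): print(z,proj("wrist",(Tt@[0,0,z,1])[:3]))
f=ctrl.grab_frame("wrist");h=cv2.cvtColor(f,cv2.COLOR_RGB2HSV)
m=((h[...,0]>100)&(h[...,0]<130)&(h[...,1]>150)&(h[...,2]>40));m[:120]=0
for r in range(190,320,15):
    x=np.nonzero(m[r,280:370])[0]+280
    if len(x): print(r,x.min(),x.max(),(x.min()+x.max())/2)
# old image geometry
w=cv2.imread("pics/v6.png");h=cv2.cvtColor(w,cv2.COLOR_BGR2HSV);m=((h[...,0]>100)&(h[...,0]<130)&(h[...,1]>150)&(h[...,2]>40))
for r in range(150,260,15):
    x=np.nonzero(m[r,180:230])[0]+180
    if len(x): print("old",r+50,x.min()+120,x.max()+120,(x.min()+x.max())/2+120)
```

```text
t 27.3 valve tcp [ 0.1 -0.4 20.9] rel [-1.000e-01 -1.000e-01  1.125e+02] f(valve) [ 0.8 -0.3  7.6] j [ 0.57 -0.79 -0.68  0.22 -1.2  -0.84] M [-0.21  2.15  0.04]
5.4 [323.73651093 232.99416684]
-32.6 [323.72933946 264.59864022]
205 313 337 325.0
220 310 337 323.5
235 310 338 324.0
250 313 334 323.5
265 314 333 323.5
280 314 334 324.0
295 313 334 323.5
old 200 315 335 325.0
old 215 311 337 324.0
old 230 310 338 324.0
old 245 310 337 323.5
old 260 313 334 323.5
old 275 314 333 323.5
old 290 313 334 323.5
old 305 313 334 323.5
```

Run:
```python
from h import *
vt(-.7,-.4,20.9,124)
```

```text
T [0.0016, 0.0036, -0.0] A [0.002, -0.0016, 0.2548]
```

Request:
{"fn": "jog_arm", "kwargs": {"translation": [[0.001,0.003,0],[0.0015,0.0035,0],[0.0015,0.0035,0],[0.0015,0.0035,0],[0.0015,0.0035,0],[0.0015,0.0035,0],[0.0015,0.0035,0],[0.0015,0.0035,0],[0.0015,0.0035,0],[0.0015,0.0035,0]], "angular": [[0,0,0.02],[0,0,0.05],[0,0,0.08],[0,0,0.1],[0,0,0.13],[0,0,0.15],[0,0,0.18],[0,0,0.2],[0,0,0.23],[0,0,0.25]]}}

```text
time: 28.35
ee_pos: [508.4, 6.4, 207.8]
ee_rot: [-1.419, 2.238, -0.287]
ft_force: [-3.0, 0.5, 1.7]
width: 0.12
grip_force: 61.9
```

Run:
```python
from h import *
vs()
```

```text
t 28.35 valve tcp [-0.6 -0.3 20.9] rel [-1.000e-01 -0.000e+00  1.238e+02] f(valve) [0.5 0.9 6.6] j [ 0.57 -0.79 -0.69  0.22 -1.2  -1.04] M [-0.04  1.95 -0.03]
```

Run:
```python
from h import *
for n,(y0,y1,x0,x1) in(("w3",(122,156,236,284)),("v6",(100,132,172,236))):
    w=cv2.imread(f"pics/{n}.png")[y0:y1,x0:x1];h=cv2.cvtColor(w,cv2.COLOR_BGR2HSV)
    for r in h: print("".join("B" if 100<p[0]<130 and p[1]>140 else ("o" if p[2]>85 else "+") if 10<p[0]<35 and p[1]>90 else "#" if p[2]<75 else "." for p in r))
```

```text
................................................
................................................
................................................
................................................
................................................
................................................
.....................###........................
................BBBB##+.#####...................
.............BB########+oooo+#..................
...........BB#############+oooo#B...............
..........BB################+oooo#B.............
.........B#####################++o.B............
.......BB#+++#####################+.B...........
.......B#++++++#####################.B..........
......B##oo+++++++##################.BB.........
.....B###oooo+++++++################.#B.........
....BB##oooooooo+++++++################B........
...#B###ooooooooooo+++++++#########..##BB.......
...BB##+oooooooooooooo+++++++###########B.......
...BB##oooooooooooooooooo++++++#########BB......
...B###+ooooooooooooooooooo+++++########BB......
..BB####+ooooooooooooooooooooo++#########B......
..BB#####ooooooooooooo
[... 1945 characters left out ...]
##..#########++++oooooooooooooooooooo#.#BB........
........BB######...######+++++oooooooooooooooooooo#...BB........
........BB#######..####+++++oooooooooooooooooooooo#...BB#.......
.......#BB########..###+++ooooooooooooooooooooooo##...BBB.......
.......#BB########....#++ooooooooooooooooooooooo.#.....BB.......
.......BB###########...ooooooo#.#.##..####..ooo.##.....BB.......
.......BB############..ooooooo.#.###########o.###......BB.......
.......BB##############.ooooo....###########.####......BB.......
.......BB###############o..##..#.#.#############.......BB.......
.......#B##############.#.#......###############.......BB.......
.......BBB###########...#.........################....BBB.......
```

Run:
```python
from h import *
s=ctrl.sense();M=ctrl.camera_model("wrist");V=np.array(axes())
def H(p,r):
    T=np.eye(4);T[:3,:3]=R.from_rotvec(r).as_matrix();T[:3,3]=p;return T
tc=np.linalg.inv(H(s["ee_pos"],s["ee_rot"]))@np.array(M["world_from_camera"])
def run(name,pose,f,up,lo,lr,row):
    Mx={"K":M["K"],"world_from_camera":H(*pose)@tc}
    tcp=V@(np.array(pose[0])-MOUTH)
    def pt(q,dep):
        o,d=ray("wrist",f(*q),Mx);o=V@(o-MOUTH);d=V@d;return (o+d*(-dep-o[2])/d[2])[:2]
    L=[]
    for e in(up,lo):
        P=np.array([pt(q,80) for q in e]);c=P.mean(0);d=np.linalg.svd(P-c)[2][0];d=d*np.sign(d[1]);L.append((c,d))
        print(name,"phi",np.degrees(np.arctan2(-d[0],d[1])).round(1),c.round(1))
    d=L[0][1]+L[1][1];d/=np.linalg.norm(d);n=np.array([d[1],-d[0]])
    print("n",n.round(2),"edges n",[float(round(c@n,2)) for c,_ in L],"centre n",(L[0][0]@n+L[1][0]@n)/2,"tcp n then",tcp[:2]@n, "tcp",tcp.round(1))
    print("seal mid",[pt((x,row),4).round(1) for x in lr],((pt((lr[0],row),4)+pt((lr[1],row),4))/2).round(2))
run("w3",([458.2,-2.1,302.1],[-2.984,-.219,-.817]),lambda x,y:((236+x+.5)/.8-.5,(122+y+.5)/.8-.5),
 [(22.5,7),(25.5,9),(27.5,10),(30.5,11),(33.5,12)],[(12.5,15),(15.5,16),(18.5,17),(21.5,18),(24.5,19),(26.5,20),(29.5,21)],(2.5,41.5),24)
run("v6",([450.8,-3.3,311.3],[-2.606,1.047,-.648]),lambda x,y:(120+172+x,50+100+y),
 [(30.5,7),(28.5,8),(27.5,9),(25.5,10),(24.5,11),(22.5,12),(20.5,13),(19.5,14)],[(45.5,12),(44.5,13),(42.5,14),(40.5,15),(39.5,16),(37.5,17),(35.5,18),(34.5,19),(32.5,20),(30.5,21),(29.5,22),(27.5,23),(25.5,24)],(7.5,55),26)
```

```text
w3 phi -24.3 [ 3.8 -8.6]
w3 phi -20.0 [-8.7  1.4]
n [ 0.93 -0.38] edges n [6.72, -8.61] centre n -0.9455375869065699 tcp n then 2.7678500443378042 tcp [  2.5  -1.3 128. ]
seal mid [array([ 1.4, 23.6]), array([  1.3, -23.7])] [ 1.32 -0.06]
v6 phi -19.9 [8.  1.7]
v6 phi -20.9 [-8.3  0.9]
n [ 0.94 -0.35] edges n [6.91, -8.11] centre n -0.5991176323840888 tcp n then 1.018395781244949 tcp [  0.6  -1.4 139.7]
seal mid [array([20.2, 12.3]), array([-17.4, -16.8])] [ 1.38 -2.26]
```

The slot is at φ≈-20.5° (turn ≈110.5), so the remaining error is lateral. I hold that angle and scan across the slot (tool y) under light pressure.

Request:
{"fn": "jog_arm", "kwargs": {"translation": [[0,0,0],[0,0,0],[0,0,0],[0,0.001,0],[0,0.002,0],[0,0.004,0],[0,0.006,0],[0,0.008,0],[0,0.01,0],[0,0.01,0]], "angular": [[0,0,-0.15],[0,0,-0.29],[0,0,-0.29],[0,0,-0.29],[0,0,-0.29],[0,0,-0.29],[0,0,-0.29],[0,0,-0.29],[0,0,-0.29],[0,0,-0.29]]}}

```text
time: 29.35
ee_pos: [507.0, 7.1, 207.5]
ee_rot: [-1.677, 2.075, -0.362]
ft_force: [0.7, -2.2, 3.0]
width: 0.124
grip_force: 62.0
```

Run:
```python
from h import *
vs()
```

```text
t 29.35 valve tcp [-1.9  0.7 21.2] rel [-1.000e-01 -0.000e+00  1.106e+02] f(valve) [ 3.9 -2.3  6. ] j [ 0.58 -0.8  -0.69  0.22 -1.2  -0.82] M [-0.8   0.94 -0.06]
```

Request:
{"fn": "jog_arm", "kwargs": {"translation": [[0,-0.002,0],[0,-0.004,0],[0,-0.006,0],[0,-0.008,0],[0,-0.01,0],[0,-0.012,0],[0,-0.014,0],[0,-0.016,0],[0,-0.018,0],[0,-0.02,0]], "angular": [[0,0,0],[0,0,0],[0,0,0],[0,0,0],[0,0,0],[0,0,0],[0,0,0],[0,0,0],[0,0,0],[0,0,0]]}}

```text
time: 30.35
ee_pos: [510.1, 6.3, 208.6]
ee_rot: [-1.678, 2.076, -0.361]
ft_force: [-3.7, -1.0, 1.7]
width: 0.117
grip_force: 61.9
```

Run:
```python
from h import *
vs()
```

```text
t 30.35 valve tcp [ 1.3 -0.6 20.7] rel [-1.000e-01 -1.000e-01  1.106e+02] f(valve) [-0.3 -0.4  7. ] j [ 0.57 -0.78 -0.68  0.22 -1.2  -0.81] M [-0.13  2.29  0.  ]
```

Request:
{"fn": "jog_arm", "kwargs": {"translation": [[0,-0.0015,0],[0,-0.003,0],[0,-0.0045,0],[0,-0.006,0],[0,-0.0075,0],[0,-0.009,0],[0,-0.0105,0],[0,-0.012,0],[0,-0.012,0]], "angular": [[0,0,0],[0,0,0],[0,0,0],[0,0,0],[0,0,0],[0,0,0],[0,0,0],[0,0,0],[0,0,0]]}}

```text
time: 31.25
ee_pos: [512.2, 5.7, 209.8]
ee_rot: [-1.678, 2.076, -0.361]
ft_force: [-5.0, -0.6, 2.1]
width: 0.118
grip_force: 61.6
```

Run:
```python
from h import *
vs()
```

```text
t 31.25 valve tcp [ 3.6 -1.5 20.8] rel [-1.000e-01 -1.000e-01  1.106e+02] f(valve) [-1.2  0.1  8. ] j [ 0.56 -0.77 -0.67  0.22 -1.2  -0.8 ] M [0.08 2.68 0.06]
```

Run:
```python
from h import *
s=ctrl.sense();x,y,a=axes()
tcp=s["ee_pos"];Rt=R.from_rotvec(s["ee_rot"])
ax=tcp+Rt.apply([0,0,1])*0
f=ctrl.grab_frame("wrist")
# predicted: flange top (proud +8 -> tcp-5.4mm along -a), rim plane at mouth
fl=tcp+Rt.apply([0,0,5.4]); rim=tcp+Rt.apply([0,0,20.8])
ty=Rt.apply([0,1,0]);tx=Rt.apply([1,0,0])
print("flange L/R",proj("wrist",fl-32*ty),proj("wrist",fl+32*ty),"rim(if concentric) L/R",proj("wrist",rim-42.5*ty),proj("wrist",rim+42.5*ty),"far",proj("wrist",fl+32*tx),proj("wrist",rim+42.5*tx))
h=cv2.cvtColor(f,cv2.COLOR_RGB2GRAY)
for r in(195,205,215,225): print(r," ".join(f"{v}" for v in h[r,260:390:2]))
cv2.imwrite("pics/n8.png",f[:,:,::-1])
```

```text
flange L/R [270.1610475  233.04683387] [377.24840581 233.00867517] rim(if concentric) L/R [257.58555595 223.35464788] [389.8420258  223.30422206] far [323.66717979 181.1402639 ] [323.66515322 157.7961526 ]
195 73 77 75 77 75 83 206 208 206 208 202 199 203 212 220 64 99 166 184 183 171 171 174 169 166 170 170 169 173 164 84 90 92 89 94 96 96 90 100 98 98 97 95 102 94 92 93 94 92 94 99 66 50 107 113 123 118 120 116 117 113 115 119 115 115
205 72 81 57 56 202 203 207 210 204 203 188 147 173 191 178 182 184 179 181 179 174 175 182 169 165 170 180 27 30 30 26 21 26 30 34 28 29 25 32 24 102 97 96 102 96 94 90 93 95 95 91 93 92 93 94 95 59 113 118 115 114 121 118 111 187
215 84 79 81 215 207 208 209 211 219 121 183 189 195 186 178 185 181 183 184 182 172 179 179 167 165 179 21 27 30 27 32 28 31 30 32 30 26 22 29 23 99 95 96 99 93 94 93 92 93 92 95 89 89 96 91 100 95 89 83 80 116 109 119 116 113
225 83 86 83 178 209 209 209 214 128 185 185 186 188 188 179 185 181 182 179 182 174 177 180 173 183 35 42 51 54 52 44 47 47 47 47 49 40 40 43 19 97 96 100 95 90 94 88 92 93 91 92 93 91 162 150 152 148 148 148 147 92 117 114 110 184
```

Run:
```python
from h import *
g=cv2.cvtColor(cv2.imread("pics/n8.png"),cv2.COLOR_BGR2GRAY)
for c in(300,323,345): print("col",c,"rows140+:"," ".join(str(v) for v in g[140:236:2,c]))
for r in(180,205,225,245,255): print("row",r,"x240+:"," ".join(str(v) for v in g[r,240:300:2]),"| x350+:"," ".join(str(v) for v in g[r,350:420:2]))
print(ctrl.camera_model("wrist")["K"])
s=ctrl.sense();Rt=R.from_rotvec(s["ee_rot"]);T=np.array(ctrl.camera_model("wrist")["world_from_camera"])
print("cam in tool",Rt.inv().apply(T[:3,3]-s["ee_pos"]),Rt.inv().apply(-T[:3,2]))
```

```text
col 300 rows140+: 187 189 186 182 166 164 158 156 148 139 126 54 67 155 192 194 190 190 189 183 165 166 143 91 53 125 167 173 172 169 172 171 176 172 170 172 173 173 174 173 175 171 174 173 177 172 177 170
col 323 rows140+: 62 52 51 58 59 55 49 53 60 109 188 184 184 182 189 106 113 123 119 123 74 61 158 163 162 154 93 98 20 27 26 24 27 20 31 22 32 25 24 40 45 43 50 50 44 44 45 45
col 345 rows140+: 89 82 100 97 50 60 54 49 56 73 120 115 120 121 123 128 119 115 105 103 106 98 58 97 100 103 98 99 100 100 97 94 101 96 96 97 97 99 98 98 92 97 96 95 97 96 98 101
row 180 x240+: 83 85 87 78 85 81 81 80 73 81 80 79 77 66 68 82 75 86 84 77 92 200 200 196 193 191 192 196 191 189 | x350+: 104 93 95 104 90 99 99 113 120 112 120 120 118 116 116 120 77 84 94 85 86 88 89 90 90 87 87 91 84 86 89 89 89 86 82
row 205 x240+: 87 85 81 84 83 83 85 85 87 89 72 81 57 56 202 203 207 210 204 203 188 147 173 191 178 182 184 179 181 179 | x350+: 94 90 93 95 95 91 93 92 93 94 95 59 113 118 115 114 121 118 111 187 181 178 151 169 169 172 172 169 173 169 168 166 164 166 165
row 225 x240+: 188 176 143 75 87 88 84 7
[... 303 characters left out ...]
 205 178 177 180 179 181 177 176 179 178 171 179 | x350+: 91 89 93 93 88 85 91 113 150 151 147 146 145 146 121 185 177 183 185 180 140 142 149 146 147 144 149 151 153 150 147 150 154 149 152
row 255 x240+: 58 65 62 64 63 196 185 188 185 160 84 77 78 77 82 152 146 151 151 195 203 212 160 181 164 162 166 165 170 54 | x350+: 77 81 150 143 138 143 145 150 144 151 149 133 189 184 186 189 181 144 146 149 146 142 147 149 148 148 144 148 149 151 149 148 148 151 143
[[325.47956331   0.         323.54533242]
 [  0.         325.47956331 199.21328328]
 [  0.           0.           1.        ]]
cam in tool [ 7.87240528e+01  7.34532922e-02 -1.73631730e+02] [-3.05816154e-01 -8.04383587e-04  9.52090244e-01]
```

Analysis of the wrist frame puts the rim centre at n≈-0.6. My lateral scans under pressure only tilted the plug in the pads. So I lift off, recentre, press again and sweep gently.

Run:
```python
from h import *
vt(-.4,.6,27,103)
```

```text
T [-0.0029, 0.0223, -0.0309] A [0.0026, -0.0012, -0.1692]
```

Request:
{"fn": "jog_arm", "kwargs": {"translation": [[0,0,-0.015],[0,0.005,-0.032],[-0.003,0.022,-0.032],[-0.003,0.022,-0.032],[-0.003,0.022,-0.032]], "angular": [[0,0,0],[0,0,-0.05],[0,0,-0.17],[0,0,-0.17],[0,0,-0.17]]}}

```text
time: 31.8
ee_pos: [505.3, 7.0, 212.4]
ee_rot: [-1.82, 1.971, -0.402]
ft_force: [1.1, 0.2, -4.4]
width: 0.115
grip_force: 60.2
```

```bash
cat > fl.py <<'E'
from h import *
def edges():
    f=ctrl.grab_frame("wrist");cv2.imwrite("pics/n9.png",f[:,:,::-1]);g=cv2.cvtColor(f,cv2.COLOR_RGB2GRAY)
    for r in(200,210,220): print(r,"x246+:"," ".join(str(v) for v in g[r,246:300:2]),"| x350+:"," ".join(str(v) for v in g[r,350:406:2]))
    print("col323 r140+"," ".join(str(v) for v in g[140:200:2,323]))
    h=cv2.cvtColor(f,cv2.COLOR_RGB2HSV);m=((h[...,0]>100)&(h[...,0]<130)&(h[...,1]>150)&(h[...,2]>40))
    print("bar",[(r,float(np.mean(np.nonzero(m[r,295:355])[0][[0,-1]])+295)) for r in(215,230,260,290) if m[r,295:355].any()])
    s=ctrl.sense();Rt=R.from_rotvec(s["ee_rot"]);V=np.array(axes());z=(V@(s["ee_pos"]-MOUTH))[2]
    for nm,d,r in(("flange",5.4,32),("rim",z,42.5)):
        c=s["ee_pos"]+Rt.apply([0,0,d]);print(nm,[proj("wrist",c+Rt.apply(k)).round(1).tolist() for k in([0,-r,0],[0,r,0],[r,0,0],[0,0,0])])
E
python3 - <<'E'
from fl import *
vs();edges()
E
```

```text
t 31.8 valve tcp [-0.9  0.8 26.4] rel [-2.000e-01 -1.000e-01  1.031e+02] f(valve) [ 0.9  0.1 -0.8] j [ 0.58 -0.8  -0.68  0.22 -1.21 -0.68] M [-0.23  1.98  0.04]
200 x246+: 68 70 82 82 74 86 61 50 216 209 211 203 207 203 198 196 197 206 50 123 166 162 166 157 165 164 160 | x350+: 91 94 92 97 91 93 92 97 57 57 105 104 117 118 115 119 114 119 88 87 91 89 95 88 93 88 91 94
210 x246+: 79 76 70 83 62 88 62 209 212 207 208 207 201 209 207 140 173 166 168 161 161 160 165 160 165 161 155 | x350+: 95 94 96 92 89 91 90 97 93 91 94 70 123 115 115 116 116 115 114 172 164 165 164 166 164 164 166 165
220 x246+: 88 83 84 67 86 89 76 220 207 208 206 202 203 210 165 161 162 166 168 162 158 164 165 162 163 162 157 | x350+: 92 94 89 89 91 92 93 97 93 92 91 92 94 62 117 117 116 115 105 142 136 136 134 141 138 143 138 139
col323 r140+ 64 65 64 58 59 50 54 73 195 182 181 181 187 103 113 118 120 119 119 118 51 107 149 149 150 135 91 87 19 33
bar [(215, 324.0), (230, 324.0), (260, 324.0), (290, 323.5)]
flange [[270.0, 233.0], [377.1, 233.0], [323.5, 181.1], [323.6, 233.0]]
rim [[259.1, 220.1], [388.1, 220.0], [323.5, 156.0], [323.6, 220.0]]
```

Request:
{"fn": "jog_arm", "kwargs": {"translation": [[0,0,0.01],[0,0,0.02],[0,0,0.027],[0,0,0.027],[0,0,0.027],[0,0,0.027],[0,0,0.027],[0,0,0.027],[0,0,0.027],[0,0,0.027]], "angular": [[0,0,0],[0,0,0],[0,0,0.02],[0,0,0.05],[0,0,0.08],[0,0,0.11],[0,0,0.14],[0,0,0.17],[0,0,0.2],[0,0,0.2]]}}

```text
time: 32.85
ee_pos: [508.2, 7.2, 209.3]
ee_rot: [-1.65, 2.094, -0.354]
ft_force: [-2.0, -1.1, 1.9]
width: 0.116
grip_force: 61.5
```

Run:
```python
from h import *
vs()
w=cv2.cvtColor(cv2.imread("pics/v6.png"),cv2.COLOR_BGR2GRAY)
for r in(150,160,170): print(r+50,"x264+"," ".join(str(v) for v in w[r,144:184:2]),"| x356+"," ".join(str(v) for v in w[r,236:272:2]))
```

```text
t 32.85 valve tcp [ 0.1  0.6 22.2] rel [-1.00e-01 -0.00e+00  1.12e+02] f(valve) [ 1.2 -0.7  6.4] j [ 0.57 -0.79 -0.68  0.22 -1.2  -0.84] M [-0.47  1.81  0.09]
200 x264+ 154 149 146 150 149 146 149 144 109 129 143 116 110 198 160 154 154 147 145 153 | x356+ 147 144 139 108 29 186 193 188 188 201 203 83 93 92 94 94 96 94
210 x264+ 153 4 134 106 56 55 140 144 115 174 148 147 146 149 147 150 151 148 145 149 | x356+ 93 96 90 90 97 97 98 95 106 194 188 189 183 187 188 126 67 89
220 x264+ 162 84 74 58 32 166 162 148 142 147 147 142 149 147 151 146 152 144 148 151 | x356+ 88 90 90 94 92 90 94 96 95 88 55 89 74 162 157 147 146 149
```

Run:
```python
from h import *
vt(.7,-.9,26,104)
```

```text
T [0.0057, -0.0053, -0.0188] A [0.0012, -0.0008, -0.1783]
```

Request:
{"fn": "jog_arm", "kwargs": {"translation": [[0,0,-0.02],[0.005,-0.005,-0.02],[0.006,-0.0055,-0.02],[0.006,-0.0055,-0.02]], "angular": [[0,0,0],[0,0,-0.1],[0,0,-0.18],[0,0,-0.18]]}}

```text
time: 33.25
ee_pos: [506.4, 5.9, 211.0]
ee_rot: [-1.807, 1.983, -0.396]
ft_force: [0.6, 0.1, -5.2]
width: 0.117
grip_force: 60.3
```

Run:
```python
from h import *
vs();vt(.7,-.9,22,104)
```

```text
t 33.25 valve tcp [-0.8 -0.4 24.7] rel [ -0.2  -0.2 103.8] f(valve) [ 0.   0.1 -1.2] j [ 0.57 -0.79 -0.68  0.22 -1.21 -0.69] M [-0.01  1.98  0.01]
T [0.0004, -0.008, 0.0133] A [0.0056, -0.0009, 0.0039]
```

Request:
{"fn": "jog_arm", "kwargs": {"translation": [[0,-0.0025,0.005],[0,-0.0025,0.01],[0,-0.0025,0.015],[0,-0.0025,0.015],[0,-0.0025,0.015],[0,-0.0025,0.015],[0,-0.0025,0.015],[0,-0.0025,0.015],[0,-0.0025,0.015],[0,-0.0025,0.015]], "angular": [[0.004,0,0],[0.004,0,0],[0.004,0,0.02],[0.004,0,0.04],[0.004,0,0.06],[0.004,0,0.08],[0.004,0,0.1],[0.004,0,0.12],[0.004,0,0.14],[0.004,0,0.14]]}}

```text
time: 34.25
ee_pos: [508.9, 5.7, 210.5]
ee_rot: [-1.683, 2.068, -0.367]
ft_force: [-3.0, -0.5, 0.0]
width: 0.115
grip_force: 61.0
```

Run:
```python
from h import *
vs()
```

```text
t 34.25 valve tcp [ 1.1 -1.1 23.1] rel [0.000e+00 1.000e-01 1.102e+02] f(valve) [-0.6 -0.1  5.2] j [ 0.57 -0.79 -0.68  0.22 -1.2  -0.8 ] M [-0.11  2.19  0.03]
```

Request:
{"fn": "jog_arm", "kwargs": {"translation": [[0,0,0.005],[0,0,0.005],[0,0,0.005],[0,0,0.005],[0,0,0.005],[0,0,0.005],[0,0,0.005],[0,0,0.005],[0,0,0.005],[0,0,0.005]], "angular": [[0,0,0.02],[0,0,0.04],[0,0,0.06],[0,0,0.08],[0,0,0.1],[0,0,0.12],[0,0,0.14],[0,0,0.16],[0,0,0.18],[0,0,0.18]]}}

```text
time: 35.25
ee_pos: [509.3, 5.8, 209.4]
ee_rot: [-1.526, 2.172, -0.321]
ft_force: [-2.7, -0.5, 0.3]
width: 0.118
grip_force: 61.3
```

Run:
```python
from fl import *
vs();edges()
V=np.array(axes())
# seal/slot re-estimates unaffected; report tau-free noise: two reads
```

```text
t 35.25 valve tcp [ 0.9 -1.  21.9] rel [0.000e+00 1.000e-01 1.183e+02] f(valve) [-0.1 -0.1  5.3] j [ 0.57 -0.79 -0.68  0.22 -1.2  -0.94] M [-0.22  2.09  0.03]
200 x246+: 69 65 70 69 67 67 69 71 65 50 209 209 205 207 203 208 171 176 177 44 141 177 184 186 180 186 178 | x350+: 92 96 95 86 91 94 89 92 87 57 74 120 107 99 118 116 116 113 136 174 166 163 160 162 162 161 163 164
210 x246+: 64 67 63 68 65 67 70 68 53 215 208 207 207 208 195 178 131 162 193 196 185 187 185 191 181 183 181 | x350+: 92 91 98 88 90 91 92 94 93 95 91 93 56 90 89 104 120 115 114 168 168 148 146 147 152 145 151 146
220 x246+: 88 79 71 66 63 71 66 70 193 210 206 209 207 210 194 154 198 188 191 196 188 188 188 185 185 187 182 | x350+: 92 96 93 90 88 89 79 155 149 151 150 151 145 145 68 83 117 112 129 184 168 139 145 147 146 152 146 144
col323 r140+ 60 56 63 55 53 55 51 56 67 137 189 194 184 118 125 113 104 103 108 106 52 102 104 172 88 92 95 89 23 28
bar [(215, 324.0), (230, 323.5), (260, 323.5), (290, 323.5)]
flange [[270.2, 233.0], [377.3, 233.0], [323.8, 181.1], [323.8, 233.0]]
rim [[258.0, 222.7], [389.6, 222.6], [323.7, 157.4], [323.8, 222.7]]
```

Key insight: the plug sags under gravity about 1.3–1.5° in the pads toward +tool y, so the tongue sits about 3 mm off axis. I tilt the tool to compensate and then search again.

```bash
cat >> h.py <<'E'
def vt2(n,d,z,turn,tilt):
    th=np.radians(turn-90);N=np.array([np.cos(th),-np.sin(th)]);D=np.array([np.sin(th),np.cos(th)])
    p=n*N+d*D;return step(MOUTH+np.array([p[0],p[1],z])@np.array(axes()),valveR(turn)*R.from_euler("x",tilt,degrees=True))
def nd():
    s=ctrl.sense();p=np.array(axes())@(s["ee_pos"]-MOUTH);th=np.radians(20.5)
    print("n",round(p[0]*np.cos(th)-p[1]*np.sin(th),2),"d",round(p[0]*np.sin(th)+p[1]*np.cos(th),2),"z",round(p[2],1))
E
python3 - <<'E'
from h import *
nd();vt2(-.2,0,26,106,1.5)
E
```

```text
n 1.19 d -0.65 z 21.9
T [-0.0022, 0.0073, -0.0204] A [0.0313, -0.0044, -0.2727]
```

Request:
{"fn": "jog_arm", "kwargs": {"translation": [[0,0,-0.012],[-0.002,0.001,-0.016],[-0.002,0.001,-0.016],[-0.002,0.001,-0.016]], "angular": [[0,0,-0.02],[0.031,-0.004,-0.15],[0.031,-0.004,-0.27],[0.031,-0.004,-0.27]]}}

```text
time: 35.7
ee_pos: [507.0, 6.2, 210.4]
ee_rot: [-1.749, 1.999, -0.41]
ft_force: [0.2, 0.3, -4.2]
width: 0.115
grip_force: 60.3
```

Run:
```python
from fl import *
vs();nd();edges();vt2(-.2,0,21.5,106,1.5)
```

```text
t 35.7 valve tcp [-0.5 -0.3 23.8] rel [  0.9   1.3 106. ] f(valve) [ 0.2  0.2 -0.1] j [ 0.59 -0.83 -0.72  0.25 -1.19 -0.76] M [-0.04  2.25 -0.  ]
n -0.37 d -0.41 z 23.8
200 x246+: 72 66 70 69 70 68 66 69 59 180 211 209 210 206 206 180 168 167 99 83 164 166 164 165 165 164 156 | x350+: 92 90 93 91 92 91 94 98 63 46 110 102 95 121 116 116 121 120 123 90 90 91 87 89 86 88 91 87
210 x246+: 62 64 69 66 64 67 72 56 220 209 211 207 206 212 197 194 115 165 175 169 163 164 162 167 167 166 157 | x350+: 94 91 91 92 92 92 89 93 95 96 96 80 117 99 110 116 110 116 119 117 131 167 169 171 171 172 172 172
220 x246+: 89 88 85 66 66 68 68 50 214 210 210 207 207 204 136 167 162 170 166 170 158 166 170 163 165 164 158 | x350+: 91 97 93 87 91 90 92 93 93 93 94 92 89 108 105 113 120 114 106 173 121 155 155 158 162 155 150 154
col323 r140+ 61 67 65 68 64 62 59 50 73 156 191 191 178 116 118 112 111 111 114 109 50 97 151 153 86 89 92 89 19 22
bar [(215, 324.5), (230, 324.0), (260, 323.5), (290, 323.5)]
flange [[270.1, 233.1], [377.2, 233.0], [323.6, 181.1], [323.6, 233.0]]
rim [[258.5, 221.5], [388.8, 221.5], [323.6, 156.8], [323.6, 221.5]]
T [-0.0018, 0.0005, 0.0125] A [0.0033, -0.0009, -0.0041]
```

Request:
{"fn": "jog_arm", "kwargs": {"translation": [[0,0.001,0.004],[0,0.003,0.008],[0,0.005,0.013],[0,0.005,0.013],[0,0.005,0.013],[0,0.005,0.013],[0,0.005,0.013],[0,0.005,0.013],[0,0.005,0.013],[0,0.005,0.013]], "angular": [[0.003,0,0],[0.003,0,0],[0.003,0,0],[0.003,0,0.02],[0.003,0,0.04],[0.003,0,0.06],[0.003,0,0.08],[0.003,0,0.1],[0.003,0,0.12],[0.003,0,0.12]]}}

```text
time: 36.75
ee_pos: [508.1, 6.3, 209.5]
ee_rot: [-1.642, 2.071, -0.383]
ft_force: [0.2, -0.8, -4.0]
width: 0.121
grip_force: 60.1
```

Run:
```python
from h import *
vs();nd()
```

```text
t 36.75 valve tcp [ 0.  -0.4 22.5] rel [  1.2   1.5 111.5] f(valve) [ 0.2 -0.9  0.1] j [ 0.59 -0.83 -0.72  0.25 -1.18 -0.86] M [0.03 2.46 0.05]
n 0.13 d -0.33 z 22.5
```

Axial force has vanished at a depth where there was contact before, so it has probably dropped in. Easing further down.

Request:
{"fn": "jog_arm", "kwargs": {"translation": [[0,0,0.005],[0,0,0.01],[0,0,0.015],[0,0,0.02],[0,0,0.02]], "angular": [[0,0,0],[0,0,0],[0,0,0],[0,0,0],[0,0,0]]}}

```text
time: 37.25
ee_pos: [510.2, 6.5, 205.8]
ee_rot: [-1.643, 2.071, -0.383]
ft_force: [0.4, -0.5, -4.5]
width: 0.116
grip_force: 60.1
```

Run:
```python
from h import *
vs();nd()
```

```text
t 37.25 valve tcp [-0.  -0.4 18.3] rel [  1.2   1.5 111.5] f(valve) [ 0.1 -0.5 -0.4] j [ 0.59 -0.82 -0.73  0.25 -1.18 -0.86] M [ 0.    2.46 -0.  ]
n 0.1 d -0.41 z 18.3
```

It is in. Pushing home.

Request:
{"fn": "jog_arm", "kwargs": {"translation": [[0,0,0.006],[0,0,0.012],[0,0,0.018],[0,0,0.023],[0,0,0.027],[0,0,0.027]], "angular": [[0,0,0],[0,0,0],[0,0,0],[0,0,0],[0,0,0],[0,0,0]]}}

```text
time: 37.85
ee_pos: [512.9, 6.4, 202.5]
ee_rot: [-1.642, 2.07, -0.384]
ft_force: [-6.0, -1.2, 0.0]
width: 0.12
grip_force: 62.0
```

Run:
```python
from h import *
vs();nd()
```

```text
t 37.85 valve tcp [ 0.6 -0.9 14.1] rel [  1.2   1.6 111.5] f(valve) [-3.1 -0.3  6.7] j [ 0.58 -0.82 -0.73  0.25 -1.16 -0.85] M [-0.1   3.6  -0.05]
n 0.87 d -0.66 z 14.1
```

Request:
{"fn": "jog_arm", "kwargs": {"translation": [[0,0,0.005],[0,0,0.01],[0,0,0.015],[0,0,0.015],[0,0,0.015]], "angular": [[0,0,0],[0,0,0],[0,0,0],[0,0,0],[0,0,0]]}}

```text
time: 38.35
ee_pos: [513.9, 6.2, 202.7]
ee_rot: [-1.64, 2.07, -0.384]
ft_force: [-27.2, 0.3, 11.5]
width: 0.118
grip_force: 66.2
```

Run:
```python
from fl import *
vs();nd();edges()
```

```text
t 38.35 valve tcp [ 1.5 -1.3 13.8] rel [  1.3   1.6 111.6] f(valve) [-15.4   4.3  27. ] j [ 0.58 -0.81 -0.73  0.25 -1.16 -0.85] M [1.44 7.34 0.04]
n 1.9 d -0.69 z 13.8
200 x246+: 64 65 69 69 67 71 88 62 66 67 102 208 209 209 210 204 204 209 179 129 75 165 165 170 170 170 163 | x350+: 93 95 91 91 93 92 91 96 60 65 102 96 97 95 119 124 119 117 119 116 117 105 169 172 171 171 165 164
210 x246+: 68 63 66 70 65 68 69 72 56 215 208 210 210 208 208 208 182 142 176 175 168 171 168 173 167 167 168 | x350+: 91 94 97 93 88 92 94 92 96 95 93 93 71 121 116 122 115 194 178 180 180 180 176 151 164 162 163 161
220 x246+: 83 91 68 68 68 69 61 63 217 208 209 209 209 212 191 159 174 172 175 177 173 167 167 172 167 170 172 | x350+: 93 95 94 91 95 93 93 93 94 93 94 96 87 109 78 111 122 119 190 180 179 179 180 137 153 148 149 152
col323 r140+ 84 99 83 62 51 48 47 55 55 51 69 170 195 195 192 196 194 194 102 116 111 54 137 157 156 87 92 99 53 27
bar [(215, 325.0), (230, 324.0), (260, 323.5), (290, 323.5)]
flange [[270.2, 233.0], [377.3, 232.9], [323.7, 181.1], [323.7, 233.0]]
rim [[255.5, 227.5], [392.1, 227.5], [323.7, 160.0], [323.7, 227.5]]
```

Firm stop at z 13.8 mm (13.4 expected), so it is home. Relax, release and retreat.

Request:
{"fn": "jog_arm", "kwargs": {"translation": [[0,0.003,-0.005],[0,0.003,-0.012],[0,0.003,-0.012]], "angular": [[0,0,0],[0,0,0],[0,0,0]]}}

```text
time: 38.7
ee_pos: [513.2, 6.6, 202.5]
ee_rot: [-1.641, 2.069, -0.385]
ft_force: [-5.1, -3.9, 3.7]
width: 0.12
grip_force: 62.1
```

Request:
{"fn": "jog_arm", "kwargs": {"jaw": 1, "translation": [[0,0,0],[0,0,0],[0,0,0],[0,0,0],[0,0,-0.02],[0,0,-0.1],[0,0,-0.25],[0,0,-0.45],[0,0,-0.65],[0,0,-0.65]], "angular": [[0,0,0],[0,0,0],[0,0,0],[0,0,0],[0,0,0],[0,0,0],[0,0,0],[0,0,0],[0,0,0],[0,0,0]]}}

```text
time: 39.7
ee_pos: [445.0, -2.4, 318.8]
ee_rot: [-1.635, 2.062, -0.385]
ft_force: [0.5, 0.6, 0.5]
width: 1.002
grip_force: 0.0
```

Run:
```python
from h import *
vs()
f=ctrl.grab_frame("wrist");cv2.imwrite("pics/end.png",f[:,:,::-1]);g=cv2.cvtColor(f,cv2.COLOR_RGB2GRAY)
s=ctrl.grab_frame("side");t=ctrl.grab_frame("top")
a=axes()[2]
for c,im in(("wrist",f),("side",s),("top",t)):
    h=cv2.cvtColor(im,cv2.COLOR_RGB2HSV);m=((h[...,0]>100)&(h[...,0]<130)&(h[...,1]>150)&(h[...,2]>40))
    p=proj(c,MOUTH+27*a).round().astype(int);q=m[p[1]-40:p[1]+40,p[0]-40:p[0]+40];y,x=np.nonzero(q)
    print(c,"pred bar",p,"blue centroid",(x.mean()+p[0]-40).round(1),(y.mean()+p[1]-40).round(1),len(x))
for n in("plug","plug_grip","bung","tray","jar_a","clamp"):
    print(n,[(c,np.round(q["at"]).tolist(),round(q["confidence"],2)) for c in("side","top","wrist") for q in ctrl.place_of(n,c)[:3]])
for k in(0,4,10): print(k,[proj(c,MOUTH+k*a).round(1).tolist() for c in("side","top","wrist")])
# flange vs rim ellipse along vertical/horizontal lines through centre
c=proj("wrist",MOUTH+8*a).round().astype(int);print(c)
print("row"," ".join(map(str,g[c[1],c[0]-60:c[0]+60:2])));print("col"," ".join(map(str,g[c[1]-60:c[1]+60:2,c[0]])))
```

```text
t 39.7 valve tcp [ -0.5   0.4 149.1] rel [  1.9   1.7 111.6] f(valve) [2.9 0.5 3.8] j [ 0.74 -0.97 -0.59  0.31 -1.47 -0.92] M [-0.01  1.37  0.  ]
wrist pred bar [323 185] blue centroid 330.0 181.6 873
side pred bar [303 180] blue centroid 301.6 179.8 224
top pred bar [319 211] blue centroid 314.2 210.7 279
plug [('side', [308.0, 184.0], 0.66), ('top', [318.0, 206.0], 0.87), ('wrist', [332.0, 175.0], 0.97)]
plug_grip [('top', [318.0, 209.0], 0.76), ('wrist', [327.0, 182.0], 0.91)]
bung [('side', [287.0, 296.0], 0.91), ('side', [260.0, 226.0], 0.89), ('side', [260.0, 171.0], 0.87), ('top', [386.0, 248.0], 0.75), ('top', [205.0, 247.0], 0.69), ('top', [295.0, 255.0], 0.67), ('wrist', [523.0, 54.0], 0.87), ('wrist', [480.0, 309.0], 0.74), ('wrist', [493.0, 166.0], 0.59)]
tray [('side', [309.0, 188.0], 0.63), ('side', [261.0, 181.0], 0.58), ('side', [385.0, 311.0], 0.21), ('top', [217.0, 242.0], 0.86), ('wrist', [482.0, 299.0], 0.9)]
jar_a [('side', [335.0, 272.0], 0.88), ('side', [340.0, 182.0], 0.6), ('top', [246.0, 154.0], 0.89), ('top', [361.0, 198.0], 0.5), ('wrist', [336.0, 241.0], 0.59)]
clamp [('side', [384.0, 315.0], 0.67), ('top', [412.0, 166.0], 0.6)]
0 [[308.3, 186.3], [318.6, 205.2], [323.9, 177.7]]
4 [[307.5, 185.5], [318.7, 206.0], [323.8, 178.7]]
10 [[306.2, 184.1], [318.9, 207.2], [323.6, 180.2]]
[324 180]
row 181 183 171 96 85 76 62 70 61 63 57 65 47 204 197 191 197 193 151 152 152 152 155 152 153 144 152 141 142 65 74 82 80 77 72 70 50 70 90 93 85 87 84 85 86 86 79 133 140 87 181 172 175 118 149 150 152 152 155 159
col 50 52 59 58 60 57 97 184 175 177 177 101 65 148 144 145 141 23 26 19 54 77 78 74 75 72 81 74 77 73 74 78 77 80 78 79 80 77 76 76 77 76 81 75 74 63 146 135 133 137 138 140 137 141 143 146 144 140 72 35
```

```bash
python3 -c "
from station import ctrl
print(ctrl.close_job())"
```

```text
the job is handed in; nothing more can be done
None
```

The red bung is in the yellow tray and the valve plug is seated: its tongue dropped into the slot and it came to a firm stop within 0.4 mm of the expected home depth; the gripper is clear, I did not go near the jars or clamp, and the job was handed in after about 40 s.

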